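# Line up reagent bottles in the spray-down tray

### The arm

A 6-joint arm with a two-finger parallel gripper is mounted at the origin on the work surface. World frame = base frame: x ahead of the robot, y to its left, z up, the work surface at z = 0. Lengths are in m, angles in degrees, forces in N, time in s.
With the tool pointing down it reaches from about 0.4 to 0.825 m from the base axis. Payload 7 kg.
Tool frame: the origin (TCP) lies between the finger pads; the fingertips stand 22 mm ahead of it and the grasp point (between the pads) lies 3 mm ahead of it; z points along the fingers, y is the line along which they close (so a half turn about z gives the same grasp; the last joint's range is limited). The gripper opens to 88 mm and grips with 3 to 60 N. Pads are 19 mm wide; open, the fingers measure 130 mm over their backs; the gripper's body (78 mm by 193 mm) begins 47 mm behind the grasp point.
Start: joints at [16.507, 20.546, 0.682, 0, -70.136, -16.507], TCP at [0.675, -0, 0.249] pointing down, gripper open.
Joint ranges: [-176.03, 176.03], [-82.01, 121.73], [-58.28, 71.71], [-173.87, 95.51], [-174.79, -0.11], [-173.66, 173.66]. Speed limits (degrees/s): [136.94, 136.94, 172.46, 180, 180, 180].

### API

Orientations are given as [roll, pitch, yaw] about the fixed x, y, z axes, in that order (R = Rz(yaw) Ry(pitch) Rx(roll)).
In Python, from plant import r, vision gives the robot as it stands.
- The arm moves only by the shell command python3 -m pendant 'ROWS' [FORCE]. ROWS is JSON, a list that holds one entry, the list of rows, each a list of 7 numbers: the shift along the tool's x, y, z scaled (see below), then the turn, a rotation vector about the tool's x, y, z scaled (see below), then the opening, from -1 (shut) to 1 (fully open). In form: [[[x, y, z, wx, wy, wz, fingers], ...]]. A call has exactly 8 rows; each row shifts and turns the commanded pose from where the row before left it, along the tool's axes as they then stand; what a row does not reach is not made up. The controller multiplies each number of a shift by 20 mm and each number of a turn by 4 degrees. A row lasts 1/10 s, in which the tool goes at most 50 mm and 8.59 degrees, less where a joint would pass 70% of its speed; a pose out of reach is approached as far as the arm can. A call with a number of a shift or a turn outside -1 to 1 is refused whole. A call with a gripper value outside its range is refused whole. The fingers move at their own pace and stop on an object; FORCE is the grip in N (left out, the last holds). Time passes only in rows, so rows that do not move let the fingers close, or fill a call up. It gives the time, the measured TCP pose, the force, the opening and the grip force at its end, in the units of the state.
- r.get_state(): the state, without advancing time (a new reading comes with each control period).
- vision.capture(name): name is "scene" or "side" or "wrist"; returns a dict with "frame" (384x512x3 uint8, blue, green, red), "depth" (384x512 float32, m along the optical axis (not along the pixel's ray), 0 where there is no reading), "camera_matrix" (3x3 intrinsics, pixels), "k1" (the pictures are not rectified: a ray, as slopes to the right and down, at radius r is drawn at 1 + k1 r^2 times it, then the intrinsics apply), "extrinsics" (4x4, takes a point from world to camera coordinates); the wrist camera has in their place "hand_eye" (4x4, takes a point from camera to tool coordinates, whose origin is the TCP and whose axes are the flange's). Camera axes: x right, y up, looking along -z (the intrinsics and any distortion apply to the point x, -y, -z); pixel columns grow to the right and rows downward; lengths in m; the calibration is good to about 2 mm. A picture is of the moment at which its call begins: read the wrist's pose just before it.
- r.close_job(): hands the job in; it is judged then, once.
The state is a dict: "time_s": time; "joints": joint angles; "qd": joint speeds; "joint_torque": joint torques, N m; "tcp_pos": TCP position; "eef_rot": TCP orientation; "contact_force": force on the tool from outside, world axes, zero at the start; "moment": the same for the moment, N m; "gripper_width": finger opening in m; "gripper_force": force on a finger pad.
Only numpy, scipy, OpenCV 4.12 (cv2) and the standard library are available. Lean on these libraries where they do the work, as an engineer would, in place of code of your own. Each camera call takes 0.05 s, during which the arm holds its last target. There are 200 camera calls.

### The job

Three amber bottles have to go through spray-down; one already stands in the railed tray, one stands on the bench and one has fallen over. First stand the fallen bottle up on the bench and let go of it; then set it and the one from the bench down in the open end of the tray and push them gently, one after the other and all upright, under the wire guard until the row of three is fully home against the end stop with no gaps. Once the row is home, press the nozzle cap of the fixed spray canister beside the tray fully down and let it come back up; leave the other glassware where it stands, and do not knock over the two standing bottles or ram the tray.

Things in the scene. Friction and masses are not known exactly. Their poses are not given: they have to be found in the camera images.
- bottle_a: Amber bottle, black screw cap: body 44 mm diameter, straight to 56 mm; shoulder and neck 56-70 mm; cap 26 mm diameter, 70-92 mm (top). 0.08-0.16 kg. Origin: centre of underside; z along its axis to the cap. Starts standing on the bench.
- bottle_b: Amber bottle, black screw cap: body 44 mm diameter, straight to 56 mm; shoulder and neck 56-70 mm; cap 26 mm diameter, 70-92 mm (top). 0.08-0.16 kg. Origin: centre of underside; z along its axis to the cap. Starts standing in the tray's lane under the guard, at tray x = 65 to 130 mm, not yet home.
- bottle_c: Amber bottle, black screw cap: body 44 mm diameter, straight to 56 mm; shoulder and neck 56-70 mm; cap 26 mm diameter, 70-92 mm (top). 0.08-0.16 kg. Origin: centre of underside; z along its axis to the cap. The fallen one: starts lying on the cradle, axis level 29 mm above the bench, cap pointing away from the robot (within 25 degrees of +x); the bench beyond its cap is free for 80 mm.
- cradle: Fixed white plastic cradle under the fallen bottle: two round bars along its x (66 mm long, 10 mm thick, at y = -14 and 14 mm), 11 mm high, 38 mm wide, narrower than the bottle. Origin: centre of underside; x towards the cap; the lying bottle's underside starts at x = -30 mm.
- tray: Fixed metal feed tray, 76 mm wide. Origin: at bench height under the set-down spot in its open near end; x along the lane to the end stop. Floor 12 mm above bench, x -30 to 170 mm. Side rails (4 mm thick, tops 52 mm above bench) 48 mm apart inside for x 30 to 160 mm, flaring to 66 mm apart at the open end x = -30 mm.
- end_stop (a point): Foot of the end stop's inner face at the far end of the lane, on the tray floor: tray x = 160 mm. The stop stands 57 mm above the bench. With the row home the bottle axes are 22, 66 and 110 mm before it (tray x = 138, 94, 50 mm), in any order.
- guard (a point): Underside of the first of four wire hoops of the guard across the lane, at mid-lane, 110 mm above the bench, tray x = 52 mm; the others at x = 82, 112, 142 mm. Wire 5 mm thick (top 116 mm), hoops 67 mm wide. Bottles cannot be lowered in between them, only pushed under them from the open end; there is room to set a bottle down there holding its cap.
- canister: Fixed white spray canister, 56 mm diameter, on a 74 mm square foot, shoulder up to 100 mm, beside the tray on its +y side. Origin: centre of its underside.
- nozzle_top (a point): Centre of the top face of the canister's grey sprung nozzle cap (30 mm diameter, 14 mm thick, 124 mm above the bench when up; z up).
- nozzle (a joint): Travel of the nozzle cap in m: 0 up, 0.008 fully down against its stop. Spring: 2 N to start, 6 N fully down; returns by itself.
- beaker: Glass beaker, 68 mm diameter, 90 mm tall, bystander. Origin: centre of its underside.
- flask: Clear glass conical flask, 76 mm diameter, 120 mm tall, bystander. Origin: centre of its underside.
- wash_bottle: White plastic wash bottle with red cap, 60 mm diameter, 160 mm tall, bystander. Origin: centre of its underside.
Things that resemble listed ones, but are neither listed nor needed, are in the scene too. What is shaped like the bottle_a but red is not meant.

How it is judged (in metres and radians):
On the way, in this order (a step that is already met when the one before it is completed fails the run):
1. the fallen bottle stands upright on the bench and is let go (angle between bottle_c's own z axis and vertical below 0.1 rad and height (world z) of bottle_c between -0.005 and 0.006 m and contact force between the fingers and bottle_c below 0.05 N and contact force between bottle_c and cradle below 0.01 N), for 0.3 s.
2. all three bottles stand in the tray's lane, pushed home against the end stop (x of bottle_a in the frame of tray between 0.045 and 0.145 m and y of bottle_a in the frame of tray between -0.008 and 0.008 m and z of each of bottle_a, bottle_b, bottle_c in the frame of tray below 0.018 m and angle between each of bottle_a, bottle_b, bottle_c's own z axis and vertical below 0.1 rad and x of bottle_b in the frame of tray between 0.045 and 0.145 m and y of bottle_b in the frame of tray between -0.008 and 0.008 m and x of bottle_c in the frame of tray between 0.045 and 0.145 m and y of bottle_c in the frame of tray between -0.008 and 0.008 m), for 0.2 s.
3. the nozzle cap is pressed down (value of joint nozzle above 0.006 m), for 0.05 s.
At the end, for the whole second after the job is handed in: All three bottles upright (0.1 rad) on the tray floor within 8 mm of the lane's middle, the row closed up against the end stop (rearmost axis at most 5 mm short of tray x = 50 mm), at rest and released; nozzle cap back up within 1 mm after being pressed beyond 6 mm (all of step 2 and contact force between the fingers and bottle_a below 0.05 N and linear speed of each of bottle_a, bottle_b, bottle_c below 0.02 m/s and contact force between the fingers and bottle_b below 0.05 N and contact force between the fingers and bottle_c below 0.05 N and value of joint nozzle below 0.001 m); the robot touches nothing.
It fails at once if the beaker is pushed away or tipped (distance of beaker from where it was at the start of the episode above 0.03 m or angle between beaker's own z axis and vertical above 0.35 rad).
It fails at once if the flask is pushed away or tipped (distance of flask from where it was at the start of the episode above 0.03 m or angle between flask's own z axis and vertical above 0.35 rad).
It fails at once if the wash bottle is pushed away or tipped (distance of wash_bottle from where it was at the start of the episode above 0.03 m or angle between wash_bottle's own z axis and vertical above 0.35 rad).
It fails at once if one of the two standing bottles is knocked over (angle between any of bottle_a, bottle_b's own z axis and vertical above 0.6 rad).
It fails at once if the tray is rammed (over 35 N on the tray) (contact force between tray and anything else above 35 N).
It also fails if it takes over 72 s, if anything falls off the work surface, if the arm or the gripper's body presses on something with over 40 N, if the wrist force passes 120 N, or if a joint passes its speed limit or range.

## Working session

There is one attempt and no reset: what is moved stays moved. The work goes in short steps, Python scripts to look and compute and a shell command to move; the robot and the scene stay as the last step left them, time stands still between calls to the robot, and variables do not carry over. Pictures are saved under pics/ and viewed, at most 10 in all, crops included, and the job is handed in when it is done.

```bash
ls; mkdir -p pics; cat > h.py <<'E'
import numpy as np, cv2
from plant import r, vision
from scipy.spatial.transform import Rotation as R
def cap(n):
    s=r.get_state(); c=vision.capture(n)
    if n=='wrist':
        T=np.eye(4); T[:3,:3]=R.from_euler('xyz',s['eef_rot'],degrees=True).as_matrix(); T[:3,3]=s['tcp_pos']
        c['c2w']=T@c['hand_eye']
    else: c['c2w']=np.linalg.inv(c['extrinsics'])
    return c
def ray(c,u,v):
    K=c['camera_matrix']; d=np.array([(u-K[0,2])/K[0,0],(v-K[1,2])/K[1,1]]); p=d.copy()
    for _ in range(20): p=d/(1+c['k1']*(p@p))
    D=c['c2w'][:3,:3]@np.array([p[0],-p[1],-1]); return c['c2w'][:3,3],D
def atz(c,u,v,z):
    o,D=ray(c,u,v); return o+D*(z-o[2])/D[2]
def atd(c,u,v):
    o,D=ray(c,u,v); return o+D*float(c['depth'][int(round(v)),int(round(u))])
def tri(a,b):
    A=np.zeros((3,3));y=np.zeros(3)
    for o,D in(a,b):
        D=D/np.linalg.norm(D);P=np.eye(3)-np.outer(D,D);A+=P;y+=P@o
    return np.linalg.solve(A,y)
def save(c,n):
    import pickle; pickle.dump(c,open(n+'.pkl','wb'))
E
python3 - <<'E'
from h import *
print(r.get_state())
for n in('scene','side','wrist'):
    c=cap(n); save(c,n); print(n,c['c2w'].round(3).tolist(),c['k1'],c['camera_matrix'].tolist())
    cv2.imwrite(f'pics/{n}.png',cv2.resize(c['frame'],(800,600),interpolation=cv2.INTER_CUBIC))
E
```

```text
pics
{'time_s': 0.0, 'joints': array([ 1.65062827e+01,  2.05902326e+01,  6.33770819e-01, -1.89477532e-02,
       -7.01355061e+01, -1.65069108e+01]), 'qd': array([-0.0017229 ,  0.03067994, -0.03874311,  0.08705782, -0.06120864,
       -0.14680518]), 'joint_torque': array([-8.00930356e-04, -5.82726967e+01,  2.93058443e+01,  6.99745238e+00,
        6.93249181e-03, -2.06530804e-04]), 'tcp_pos': array([ 6.74550401e-01, -3.72005186e-05,  2.47639893e-01]), 'eef_rot': array([ 1.79906761e+02, -9.05525279e-03, -9.00070734e+01]), 'contact_force': array([-0.18566513,  0.03560197, -0.18042241]), 'moment': array([-0.03281198,  0.02411774, -0.02638348]), 'gripper_force': 0.0, 'gripper_width': 0.08757724050030082}
scene [[0.147, -0.544, 0.826, 1.509], [0.989, 0.094, -0.114, -0.054], [-0.015, 0.834, 0.552, 0.714], [0.0, 0.0, 0.0, 1.0]] 0.033221881473408654 [[426.92082265520105, 0.0, 256.7435496440734], [0.0, 426.92082265520105, 186.10678609579128], [0.0, 0.0, 1.0]]
side [[-0.659, 0.533, -0.531, 0.096], [-0.752, -0.461, 0.471, 0.545], [0.006, 0.71, 0.704, 0.781], [0.0, 0.0, 0.0, 1.0]] 0.0010971648200586916 [[383.1103138680697, 0.0, 260.89049255714843], [0.0, 383.1103138680697, 190.58897136524027], [0.0, 0.0, 1.0]]
wrist [[-1.0, 0.001, 0.002, 0.673], [-0.001, -0.956, -0.294, -0.08], [0.002, -0.294, 0.956, 0.384], [0.0, 0.0, 0.0, 1.0]] -0.06442237958744532 [[291.1465228585075, 0.0, 254.69036808735956], [0.0, 291.1465228585075, 191.63639334075478], [0.0, 0.0, 1.0]]
```

View pics/scene.png

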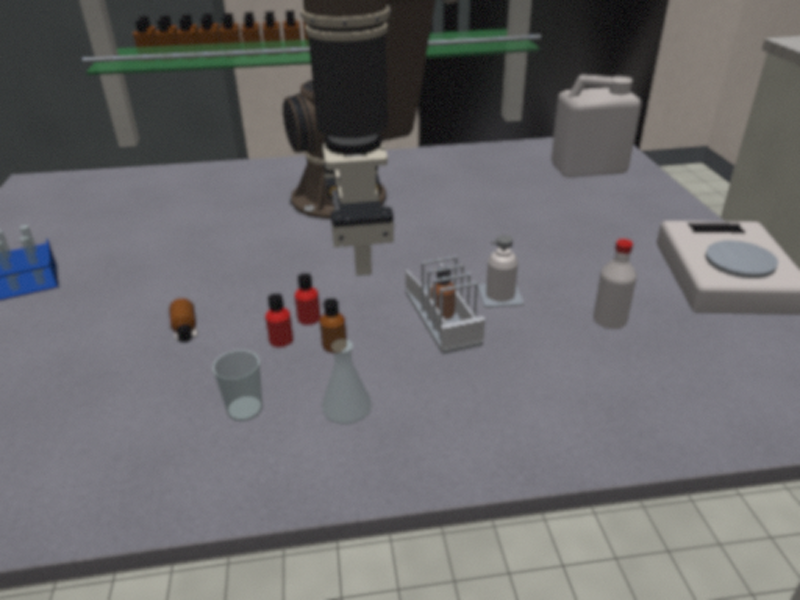

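View pics/side.png

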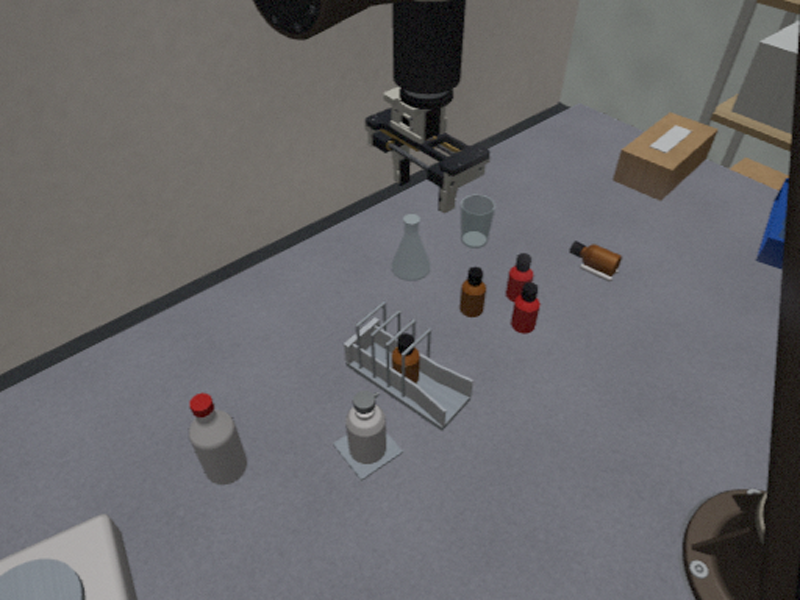

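View pics/wrist.png

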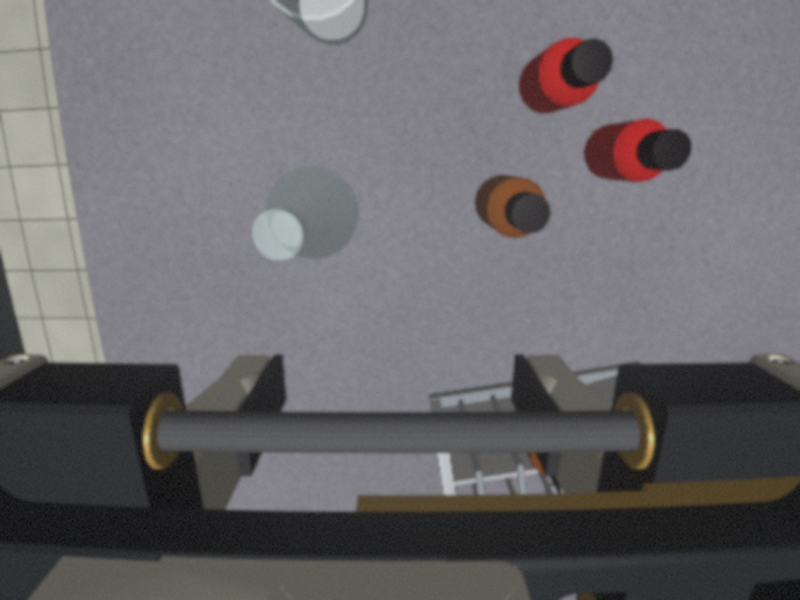

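The scene view shows the fallen amber bottle at (182,318), the standing amber bottle with red look-alikes at (332,325), the tray at (445,305), the canister at (502,270), the flask at (346,385), the beaker at (240,385) and the wash bottle at (614,285). The side view has the same items: fallen bottle (597,258), bottle_a (473,292), tray (405,360), nozzle (363,402). The wrist view shows bottle_a's cap at (528,212). Next I'll take enlarged crops to read pixels more accurately.

```bash
python3 - <<'E'
import pickle,cv2,numpy as np
from h import *
L=pickle.load
s=L(open('scene.pkl','rb'))['frame'];d=L(open('side.pkl','rb'))['frame']
# crops origin (u0,v0) scale 5: 80x60
def cr(f,u,v,w=80,h=60): return cv2.resize(f[v:v+h,u:u+w],(400,300),interpolation=cv2.INTER_CUBIC)
im=np.vstack([np.hstack([cr(s,255,160),cr(d,215,190,100,75)]),np.hstack([cr(s,80,180),cr(d,340,145)])])
cv2.imwrite('pics/crops.png',im)
sc=L(open('scene.pkl','rb'));sd=L(open('side.pkl','rb'));w=L(open('wrist.pkl','rb'))
P={'a_cap':((331,303),(475,272),(528,212))}
k=.64
a,b,c=[ray(x,u*k,v*k) for x,(u,v) in zip((sc,sd,w),P['a_cap'])]
print(tri(a,b),tri(a,c),tri(b,c))
for n,x,u,v in[('flask rim w',w,278,235),('c body sc',sc,182,312),('c cap sc',sc,184,336),('c body sd',sd,602,258),('c cap sd',sd,576,248),('noz sd',sd,364,402),('noz sc',sc,503,241),('wash sc',sc,624,244),('beaker sc',sc,244,405),('flask',sc,346,400),('red1',sc,305,279),('red2',sc,276,298)]:
    print(n,atd(x,u*k,v*k).round(3))
E
```

```text
[ 0.58959033 -0.0462105   0.08858236] [ 0.58780091 -0.04660805  0.08620975] [ 0.58910471 -0.04800521  0.08882537]
flask rim w [ 0.743 -0.038  0.12 ]
c body sc [ 0.52  -0.3    0.052]
c cap sc [ 0.561 -0.296  0.03 ]
c body sd [ 0.493 -0.295  0.044]
c cap sd [ 0.548 -0.291  0.035]
noz sd [0.481 0.278 0.125]
noz sc [0.495 0.272 0.122]
wash sc [0.608 0.443 0.162]
beaker sc [ 0.752 -0.187  0.032]
flask [ 0.773 -0.038  0.039]
red1 [ 0.514 -0.085  0.092]
red2 [ 0.562 -0.135  0.09 ]
```

View pics/crops.png

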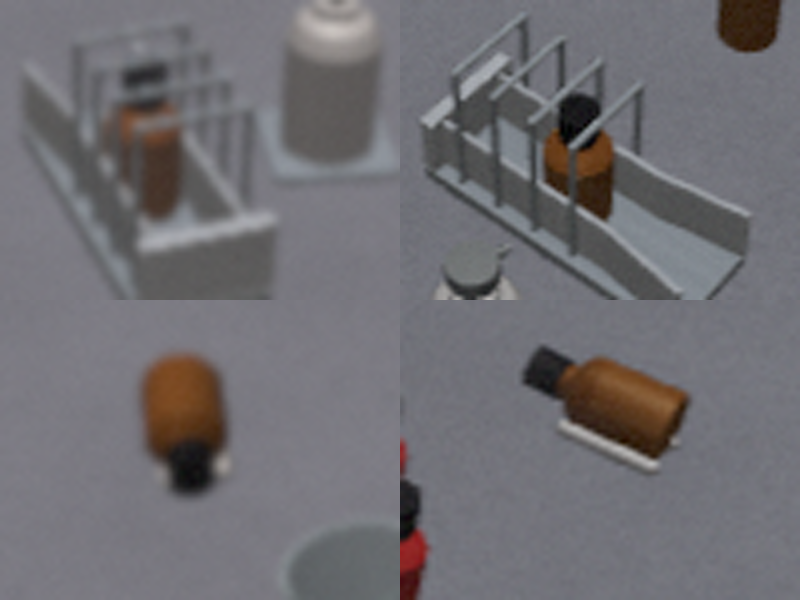

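The crops give the tray hoops: side view, first hoop top (572,148)-(642,86) and fourth (455,75)-(524,15); scene view, first (75,47)-(187,30) and fourth (138,125)-(250,108). For bottle_c, the cap end is at (535,365) and the base end at (675,430) in the side crop.

```bash
python3 - <<'E'
import pickle
from h import *
L=lambda n:pickle.load(open(n+'.pkl','rb'))
sc,sd,w=L('scene'),L('side'),L('wrist')
S=lambda X,Y:ray(sc,255+X/5,160+Y/5); D=lambda X,Y:ray(sd,215+(X-400)/4,190+Y/4)
for n,s,d in[('h1L',(75,47),(642,86)),('h1R',(187,30),(572,148)),('h4L',(138,125),(524,15)),('h4R',(250,108),(455,75)),('stopL',(140,247),(505,62)),('stopR',(275,217),(425,122)),('noz',(503/800*512*5-255*5,236*.64*5-800),((364*.64-215)*4+400,(399*.64-190)*4))]:
    print(n,tri(S(*s),D(*d)).round(4))
for c,n in((sc,'sc'),(sd,'sd')):
    f=c['frame'].astype(int); pts=[]
    H,W=f.shape[:2]
    for v in range(H):
        for u in range(W):
            if c['depth'][v,u]<=0: continue
            b,g,rr=f[v,u]
            if rr>b+30 or max(b,g,rr)<60:
                p=atd(c,u,v)
                if .42<p[0]<.66 and -.36<p[1]<-.24 and p[2]>.012: pts.append(p)
    p=np.array(pts); m=p[:,2]>.03; q=p[m]; 
    print(n,len(p),q.mean(0).round(4)); _,_,V=np.linalg.svd(q-q.mean(0)); print(V[0].round(3)); t=(p-q.mean(0))@V[0]; print(p[t.argmin()].round(3),p[t.argmax()].round(3))
E
```

```text
h1L [0.5277 0.1168 0.1088]
h1R [0.5195 0.1799 0.1085]
h4L [0.6156 0.1342 0.1128]
h4R [0.606  0.1953 0.1102]
stopL [0.6381 0.1325 0.0516]
stopR [0.6286 0.2054 0.0554]
noz [0.4842 0.2753 0.1259]
sc 319 [ 0.5197 -0.3023  0.0429]
[ 0.976  0.167 -0.14 ]
[ 0.469 -0.303  0.046] [ 0.565 -0.3    0.03 ]
sd 374 [ 0.5049 -0.2963  0.0421]
[-0.985 -0.158  0.064]
[ 0.558 -0.291  0.036] [ 0.469 -0.308  0.048]
```

```bash

python3 -m pendant '[[[0.94,0.77,0,0,0,0,1],[0.94,0.77,0,0,0,0,1],[0.94,0.77,0,0,0,0,1],[0.94,0.77,0,0,0,0,1],[0.94,0.77,0,0,0,0,1],[0.94,0.77,0,0,0,0,1],[0.94,0.77,0,0,0,0,1],[0.94,0.77,0,0,0,0,1]]]' >/dev/null
python3 -m pendant '[[[0.94,0.77,0,0,0,0,1],[0.94,0.77,0,0,0,0,1],[0.94,0.77,0,0,0,0,1],[0.94,0.77,0,0,0,0,1],[0.94,0.77,0,0,0,0,1],[0.94,0.77,0,0,0,0,1],[0.94,0.77,0,0,0,0,1],[0.94,0.77,0,0,0,0,1]]]'
python3 -m pendant '[[[0,0,0,0,0,-1,1],[0,0,0,0,0,-1,1],[0,0,0,0,0,-1,1],[0,0,0,0,0,-1,1],[0,0,0,0,0,-1,1],[0,0,0,0,0,-1,1],[0,0,0,0,0,-1,1],[0,0,0,0,0,-1,1]]]' >/dev/null
python3 -m pendant '[[[0,0,0,0,0,-1,1],[0,0,0,0,0,-1,1],[0,0,0,0,0,-1,1],[0,0,0,0,0,-1,1],[0,0,0,0,0,-1,1],[0,0,0,0,0,-1,1],[0,0,0,0,0,-1,1],[0,0,0,0,0,-1,1]]]' >/dev/null
python3 -m pendant '[[[0,0,0,0,0,-1,1],[0,0,0,0,0,-1,1],[0,0,0,0,0,-1,1],[0,0,0,0,0,-1,1],[0,0,0,0,0,-1,1],[0,0,0,0,0,-1,1],[0,0,0,0,0,-1,1],[0,0,0,0,0,-1,1]]]'
python3 - <<'E'
from h import *
print(r.get_state()['tcp_pos'],r.get_state()['eef_rot'],r.get_state()['joints'].round(1))
c=cap('wrist'); save(c,'w2')
cv2.imwrite('pics/w2.png',cv2.resize(c['frame'],(800,600),interpolation=cv2.INTER_CUBIC))
E
```

```text
time_s: 1.75
tcp_pos: [0.4272, -0.3019, 0.2486]
eef_rot: [-180.0, 0.0, -90.0]
contact_force: [-0.2, -0.3, 0.0]
gripper_width: 0.0879
gripper_force: 0.0
time_s: 4.15
tcp_pos: [0.4279, -0.3011, 0.2485]
eef_rot: [-180.0, -0.0, 6.2]
contact_force: [-0.0, 0.1, 1.6]
gripper_width: 0.0872
gripper_force: 0.0
[ 0.42790244 -0.30114462  0.24853154] [-1.79997577e+02 -1.26538747e-04  6.15723010e+00] [-13.6   6.2 -18.3  -0.  -65.5 109.8]
```

View pics/w2.png

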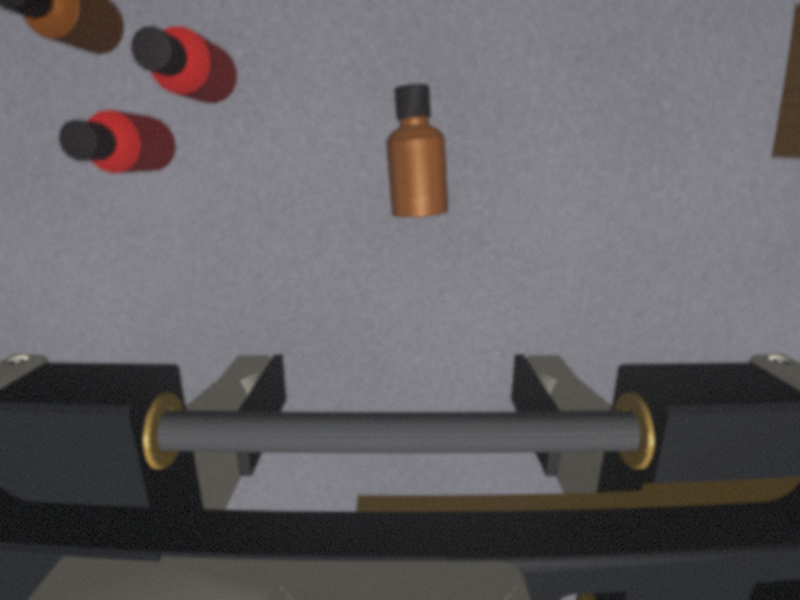

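The wrist view shows bottle_c with its base centre at (419,213), shoulder centre at (416,135) and cap end at (412,87).

```bash
python3 - <<'E'
import pickle
from h import *
w=pickle.load(open('w2.pkl','rb'))
k=.64
for p in[(419,213),(418,175),(416,135),(412,102),(412,87),(389,170),(446,170)]:
    print(p,atz(w,p[0]*k,p[1]*k,.029).round(4),atd(w,p[0]*k,p[1]*k).round(4))
# body-middle vertical triangulation with the side view: cap end
sd=pickle.load(open('side.pkl','rb'))
print(tri(ray(w,412*k,87*k),ray(sd,340+135/5,145+65/5)), tri(ray(w,416*k,118*k),ray(sd,340+167/5,145+78/5)))
E
```

```text
(419, 213) [ 0.4682 -0.3132  0.029 ] [ 0.4704 -0.312   0.0496]
(418, 175) [ 0.4965 -0.309   0.029 ] [ 0.4971 -0.308   0.0511]
(416, 135) [ 0.5251 -0.3041  0.029 ] [ 0.5239 -0.3034  0.0505]
(412, 102) [ 0.5477 -0.2984  0.029 ] [ 0.5462 -0.2982  0.0414]
(412, 87) [ 0.5579 -0.2973  0.029 ] [ 0.556  -0.2971  0.0418]
(389, 170) [ 0.4978 -0.2868  0.029 ] [ 0.4979 -0.2869  0.0357]
(446, 170) [ 0.5025 -0.3296  0.029 ] [ 0.5026 -0.329   0.0349]
[ 0.55764545 -0.29738251  0.02864909] [ 0.53708318 -0.30264659  0.02835101]
```

```bash

python3 -m pendant '[[[0,0,0,0,0,-1,1],[0.96,0.12,0.8,0,0,0,1],[0.96,0.12,0.8,0,0,0,1],[0.96,0.12,0.8,0,0,0,1],[0.96,0.12,0.8,0,0,0,1],[0.96,0.12,0.8,0,0,0,1],[0.96,0.12,0.8,0,0,0,1],[0.96,0.12,0.8,0,0,0,1]]]' >/dev/null
python3 -m pendant '[[[0.96,0.12,0.8,0,0,0,1],[0,0,0,0,-1,0,1],[0,0,0,0,-1,0,1],[0,0,0,0,-1,0,1],[0,0,0,0,-1,0,1],[0,0,0,0,-1,0,1],[0,0,0,0,-1,0,1],[0,0,0,0,-1,0,1]]]' >/dev/null
python3 -m pendant '[[[0,0,0,0,-1,0,1],[0,0,0,0,-1,0,1],[0,0,0,0,-1,0,1],[0,0,0,0,-1,0,1],[0,0,0,0,0,0,1],[0,0,0,0,0,0,1],[0,0,0,0,0,0,1],[0,0,0,0,0,0,1]]]'
cat > goto.py <<'E'
import sys
from h import *
# shift in tool units from the current pose to a world TCP target
s=r.get_state(); M=R.from_euler('xyz',s['eef_rot'],degrees=True).as_matrix()
print('z axis',M[:,2].round(3),'x',M[:,0].round(3),'J',s['joints'].round(1),'p',s['tcp_pos'].round(4))
if len(sys.argv)>3: print('units',(M.T@(np.array([float(a) for a in sys.argv[1:4]])-s['tcp_pos'])/.02).round(3))
E
python3 goto.py .5139 -.305 .0312
```

```text
time_s: 6.6
tcp_pos: [0.5832, -0.2934, 0.1217]
eef_rot: [180.0, 43.8, 9.9]
contact_force: [-0.2, 0.4, 0.3]
gripper_width: 0.0875
gripper_force: 0.0
z axis [-0.682 -0.12  -0.721] x [ 0.71   0.124 -0.693] J [ -4.2  46.9  13.    9.9 -98.9 101.9] p [ 0.5832 -0.2934  0.1217]
units [ 0.601 -0.031  5.695]
```

```bash

python3 -m pendant '[[[0.3,-0.03,0.95,0,0,0,1],[0.3,0,0.95,0,0,0,1],[0,0,0.95,0,0,0,1],[0,0,0.95,0,0,0,1],[0,0,0.95,0,0,0,1],[0,0,0.95,0,0,0,1],[0,0,0,0,0,0,1],[0,0,0,0,0,0,1]]]'
python3 goto.py .5139 -.305 .0312
python3 -m pendant '[[[0,0,0,0,0,0,-1],[0,0,0,0,0,0,-1],[0,0,0,0,0,0,-1],[0,0,0,0,0,0,-1],[0,0,0,0,0,0,-1],[0,0,0,0,0,0,-1],[0,0,0,0,0,0,-1],[0,0,0,0,0,0,-1]]]' 15
```

```text
time_s: 7.4
tcp_pos: [0.5141, -0.305, 0.0313]
eef_rot: [179.9, 43.9, 10.0]
contact_force: [1.1, 0.9, 0.9]
gripper_width: 0.0876
gripper_force: 0.0
z axis [-0.683 -0.121 -0.72 ] x [ 0.709  0.125 -0.694] J [ -5.5  47.2  -0.7  10.7 -85.1 100.3] p [ 0.5141 -0.305   0.0313]
units [-0.005 -0.004  0.011]
time_s: 8.2
tcp_pos: [0.5139, -0.3052, 0.0305]
eef_rot: [179.9, 44.0, 10.0]
contact_force: [1.0, -3.1, 1.1]
gripper_width: 0.0439
gripper_force: 15.0
```

```bash

python3 -m pendant '[[[-0.7,0,-0.72,0,0,0,-1],[-0.7,0,-0.72,0,0,0,-1],[-0.7,0,-0.72,0,0,0,-1],[-0.7,0,-0.72,0,0,0,-1],[-0.7,0,-0.72,0,0,0,-1],[-0.7,0,-0.72,0,0,0,-1],[-0.7,0,-0.72,0,0,0,-1],[0,0,0,0,0,0,-1]]]'
python3 - <<'E'
import pickle
from h import *
L=lambda n:pickle.load(open(n+'.pkl','rb'))
w,sd=L('w2'),L('side');k=.64
for c,p in[(w,(790,80)),(w,(790,150)),(w,(778,155)),(sd,(625,165)),(sd,(655,185)),(sd,(700,135)),(sd,(668,118)),(sd,(770,230)),(sd,(765,265))]: print(p,atd(c,p[0]*k,p[1]*k).round(3))
E
python3 goto.py
```

```text
time_s: 9.0
tcp_pos: [0.5145, -0.3051, 0.1755]
eef_rot: [179.8, 43.6, 9.9]
contact_force: [-0.3, 0.6, -1.3]
gripper_width: 0.0435
gripper_force: 15.0
(790, 80) [ 0.609 -0.6    0.007]
(790, 150) [ 0.554 -0.605  0.02 ]
(778, 155) [ 0.55  -0.606  0.009]
(625, 165) [ 0.648 -0.595  0.048]
(655, 185) [ 0.572 -0.606  0.029]
(700, 135) [ 0.585 -0.786  0.079]
(668, 118) [ 0.678 -0.804  0.078]
(770, 230) [ 0.322 -0.606  0.052]
(765, 265) [ 0.293 -0.569  0.001]
z axis [-0.679 -0.122 -0.724] x [ 0.713  0.124 -0.69 ] J [ -5.5  38.7   4.   10.8 -97.6 102.7] p [ 0.5145 -0.3051  0.1755]
```

```bash

python3 -m pendant '[[[0,0,0,0.96,0,1,-1],[0,0,0,0.96,0,1,-1],[0,0,0,0.96,0,1,-1],[0,0,0,0.96,0,1,-1],[0,0,0,0.96,0,1,-1],[0,0,0,0.96,0,1,-1],[0,0,0,0.96,0,1,-1],[0,0,0,0.96,0,1,-1]]]'; python3 goto.py
python3 -m pendant '[[[0,0,0,0.96,0,1,-1],[0,0,0,0.96,0,1,-1],[0,0,0,0.96,0,1,-1],[0,0,0,0,1,0,-1],[0,0,0,0,1,0,-1],[0,0,0,0,1,0,-1],[0,0,0,0,1,0,-1],[0,0,0,0,1,0,-1]]]'
python3 goto.py .53 -.31 .06
```

```text
time_s: 9.8
tcp_pos: [0.5132, -0.3045, 0.1713]
eef_rot: [179.9, 44.0, -34.7]
contact_force: [-0.6, -0.1, -1.1]
gripper_width: 0.0434
gripper_force: 15.0
z axis [-0.572  0.393 -0.72 ] x [ 0.592 -0.409 -0.694] J [ -18.9   42.8   20.3  -11.4 -110.    74.6] p [ 0.5132 -0.3045  0.1713]
time_s: 10.6
tcp_pos: [0.5131, -0.3047, 0.1718]
eef_rot: [179.9, 23.7, -51.0]
contact_force: [0.1, 0.7, -1.0]
gripper_width: 0.0433
gripper_force: 15.0
z axis [-0.254  0.312 -0.916] x [ 0.576 -0.712 -0.402] J [-19.7  29.9   6.2 -12.  -87.   61.5] p [ 0.5131 -0.3047  0.1718]
units [ 2.924 -0.501  4.818]
```

```bash

python3 -m pendant '[[[0,0,0,0,1,0,-1],[0,0,0,0,1,0,-1],[0,0,0,0,1,0,-1],[0,0,0,0,1,0,-1],[0,0,0,0,1,0,-1],[0,0,0,0,1,0,-1],[0,0,0,0,1,0,-1],[0,0,0,0,1,0,-1]]]' >/dev/null; python3 goto.py
python3 -m pendant '[[[0,0,0,0,1,0,-1],[0,0,0,0,1,0,-1],[0,0,0,0,1,0,-1],[0,0,0,0,1,0,-1],[0,0,0,0,1,0,-1],[0,0,0,0,1,0,-1],[0,0,0,0,1,0,-1],[0,0,0,0,1,0,-1]]]'; python3 goto.py
python3 -m pendant '[[[0,0,0,0,1,0,-1],[0,0,0,0,0.5,0,-1],[0,0,0,0,0,0,-1],[0,0,0,0,0,0,-1],[0,0,0,0,0,0,-1],[0,0,0,0,0,0,-1],[0,0,0,0,0,0,-1],[0,0,0,0,0,0,-1]]]'
python3 - <<'E'
from h import *
a=[]
for n,u,v in(('scene',110,180),('side',330,140)):
    c=cap(n); save(c,n+'2'); a.append(cv2.resize(c['frame'][v-60:v+90,u-80:u+80],(400,375),interpolation=cv2.INTER_CUBIC))
cv2.imwrite('pics/up.png',np.hstack(a))
E
python3 goto.py .53 -.31 .06
```

```text
z axis [ 0.09  -0.112 -0.99 ] x [ 0.623 -0.769  0.144] J [ -8.5  12.6 -24.9   7.7 -46.7  42.5] p [ 0.513  -0.3044  0.1719]
time_s: 12.2
tcp_pos: [0.5214, -0.3231, 0.1933]
eef_rot: [178.7, -34.0, -51.3]
contact_force: [0.4, -0.4, 0.6]
gripper_width: 0.0439
gripper_force: 15.0
z axis [ 0.332 -0.45  -0.829] x [ 0.518 -0.647  0.559] J [-23.4   3.9 -56.8  93.3 -16.4 -27.3] p [ 0.5214 -0.3231  0.1933]
time_s: 13.0
tcp_pos: [0.5165, -0.3095, 0.2165]
eef_rot: [177.3, -37.8, -51.1]
contact_force: [0.4, -0.3, -0.8]
gripper_width: 0.044
gripper_force: 15.0
z axis [ 0.347 -0.506 -0.79 ] x [ 0.496 -0.616  0.612] J [-20.8   1.3 -58.2  95.5 -20.6 -31.1] p [ 0.5165 -0.3095  0.2167]
units [-4.448 -0.812  6.432]
```

View pics/up.png

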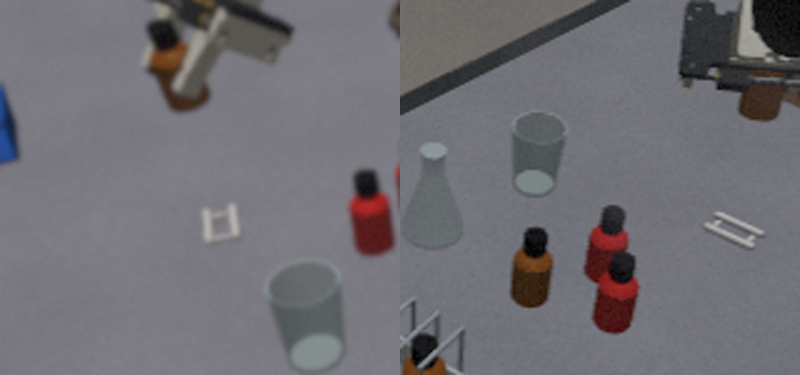

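Both views show the bottle held nearly upright in the air: scene crop (175,65), side crop (762,95). The arm is at a joint limit (j3/j4), so I'll check where it can reach the fully upright pose.

```bash
cat > ik.py <<'E'
import numpy as np
T,H,L1,L2,O=.305,.153,.60,.474,.1915
def ik(p,z):
    z=z/np.linalg.norm(z); W=np.array(p)-T*z; rho=np.hypot(W[0],W[1])
    if rho<O: return None
    j1=np.arctan2(W[1],W[0])+np.arcsin(O/rho); X=np.sqrt(rho**2-O**2); Z=W[2]-H
    d=np.hypot(X,Z)
    if d>L1+L2: return None
    g=np.arctan2(Z,X); a=np.arccos((L1**2+d*d-L2**2)/(2*L1*d)); el=g+a
    j2=np.pi/2-el; phi=np.arctan2(Z-L1*np.sin(el),X-L1*np.cos(el)); j3=phi+j2
    h=np.array([np.cos(j1),np.sin(j1),0]);f=np.cos(phi)*h+np.array([0,0,np.sin(phi)])
    rt=np.array([np.sin(j1),-np.cos(j1),0]);dn=np.cross(f,rt); dn=dn if dn[2]<0 else -dn
    return np.degrees([j1,j2,j3,np.arctan2(z@rt,z@dn),-np.arccos(z@f)]).round(1)
E
python3 - <<'E'
from ik import *
print(ik([.5165,-.3095,.2165],np.array([.347,-.506,-.79])),'real -20.8 1.3 -58.2 95.5 -20.6')
print(ik([.5831,-.2934,.1217],np.array([-.682,-.12,-.721])),'real -4.2 46.9 13 9.9 -98.9')
c,s=np.cos(np.radians(44)),np.sin(np.radians(46))
s,c=np.sin(np.radians(45)),np.cos(np.radians(45))
for x in(.52,.6,.66,.72):
  for y in(-.3,-.2):
    for hd in(-90,-70,-50,50,70,90):
        q=ik([x,y,.06],np.array([c*np.cos(np.radians(hd)),c*np.sin(np.radians(hd)),-s]))
        print(x,y,hd,q, '*' if q is not None and q[2]>-57 and q[3]<94 else '')
E
```

```text
[  5.2   2.3 -36.2  51.1 -43.4] real -20.8 1.3 -58.2 95.5 -20.6
[  -4.7   42.8   10.8   10.3 -100.7] real -4.2 46.9 13 9.9 -98.9
0.52 -0.3 -90 [ 12.1  26.1 -35.3  55.9 -56.6] *
0.52 -0.3 -70 [ 12.5  21.9 -44.4  74.1 -46.8] *
0.52 -0.3 -50 [  8.8  18.8 -51.1  99.5 -37.8] 
0.52 -0.3 50 [-32.1  30.7 -25.5 -65.9 -50.1] *
0.52 -0.3 70 [-31.8  35.2 -15.8 -51.1 -62.8] *
0.52 -0.3 90 [-29.6  39.2  -7.1 -39.7 -74.4] *
0.52 -0.2 -90 [ 23.3  25.7 -36.2  48.2 -60.6] *
0.52 -0.2 -70 [ 25.8  21.3 -45.7  64.1 -51.4] *
0.52 -0.2 -50 [ 24.8  17.6 -53.9  85.9 -43.2] *
0.52 -0.2 50 [-22.5  26.2 -35.2 -77.2 -43.7] *
0.52 -0.2 70 [-23.5  30.6 -25.5 -58.7 -55.7] *
0.52 -0.2 90 [-21.9  34.7 -16.7 -45.4 -67.2] *
0.6 -0.3 -90 [ 10.4  30.9 -24.9  54.1 -59.1] *
0.6 -0.3 -70 [ 10.5  26.6 -34.2  70.8 -47.6] *
0.6 -0.3 -50 [  7.2  23.3 -41.3  94.1 -36.6] 
0.6 -0.3 50 [-28.2  34.1 -18.1 -65.2 -49.7] *
0.6 -0.3 70 [-28.4  38.9  -7.8 -51.3 -63.7] *
0.6 -0.3 90 [-26.7  43.4   2.  -40.5 -76.7] *
0.6 -0.2 -90 [ 20.1  30.6 -25.6  48.1 -63.1] *
0.6 -0.2 -70 [ 21.6  26.1 -35.4  63.3 -52.3] *
0.6 -0.2 -50 [ 20.1  22.3 -43.
[... 594 characters left out ...]
50 [-17.5  32.9 -20.7 -72.8 -43.1] *
0.66 -0.2 70 [-18.9  37.7 -10.2 -56.8 -57.7] *
0.66 -0.2 90 [-18.   42.6   0.2 -45.1 -71.6] *
0.72 -0.3 -90 [  8.6  38.7  -8.2  51.2 -63.7] *
0.72 -0.3 -70 [  8.5  33.9 -18.4  65.2 -49.8] *
0.72 -0.3 -50 [  5.7  30.4 -26.1  84.3 -35.9] *
0.72 -0.3 50 [-23.8  40.   -5.2 -62.2 -50.1] *
0.72 -0.3 70 [-24.3  45.5   6.5 -50.4 -66.2] *
0.72 -0.3 90 [-23.1  50.9  18.2 -41.1 -81.5] *
0.72 -0.2 -90 [ 16.7  38.4  -8.9  47.1 -67.6] *
0.72 -0.2 -70 [ 17.5  33.5 -19.4  60.3 -54.4] *
0.72 -0.2 -50 [ 15.8  29.5 -28.   78.1 -41.2] *
0.72 -0.2 50 [-15.9  36.1 -13.7 -69.9 -43.4] *
0.72 -0.2 70 [-17.4  41.2  -2.7 -55.4 -59.1] *
0.72 -0.2 90 [-16.7  46.4   8.6 -44.8 -74.1] *
```

```bash
cat > ik.py <<'E'
import numpy as np
from scipy.optimize import fsolve
T,H,L1,L2,O=.305,.153,.60,.474,.1915
def fk(j):
    j1,j2,j3,j4,j5=np.radians(j); phi=j3-j2
    h=np.array([np.cos(j1),np.sin(j1),0]);u=np.array([0,0,1.])
    f=np.cos(phi)*h+np.sin(phi)*u; dn=np.sin(phi)*h-np.cos(phi)*u; rt=np.cross(h,u)
    b=np.cos(j4)*dn+np.sin(j4)*rt; n=-np.cross(f,b); z=np.cos(j5)*f-np.sin(j5)*b
    return H*u+L1*(np.sin(j2)*h+np.cos(j2)*u)+L2*f+O*n+T*z, z
def ik(p,z,g):
    z=np.array(z)/np.linalg.norm(z); A=np.linalg.svd(z[None])[2][1:]
    def e(j):
        P,Z=fk(j); return np.r_[P-p,A@Z]
    s,_,ok,_=fsolve(e,g,full_output=True)
    return (s.round(1), fk(s)[1]@z>0) if ok==1 else None
E
python3 - <<'E'
from ik import *
for j in([-20.8,1.3,-58.2,95.5,-20.6],[-4.2,46.9,13,9.9,-98.9],[-19.7,29.9,6.2,-12,-87]): print([a.round(3) for a in fk(j)])
for x in(.52,.6,.66,.72):
  for y in(-.3,):
    for hd in(-110,-90,-70,-50,50,70,90,110):
        a=np.radians(hd); q=ik([x,y,.06],[.7*np.cos(a),.7*np.sin(a),-.7],[-10,20,-30,60 if hd<0 else -60,-50])
        print(x,y,hd,q)
E
```

```text
[array([ 0.503, -0.286,  0.2  ]), array([ 0.347, -0.506, -0.789])]
[array([ 0.626, -0.287,  0.106]), array([-0.682, -0.12 , -0.722])]
[array([ 0.534, -0.323,  0.167]), array([-0.255,  0.312, -0.915])]
0.52 -0.3 -110 (array([  1.3,  29.3, -42.3,  54.7, -53.8]), np.True_)
0.52 -0.3 -90 (array([ -7.7,  24. , -54.4,  85.9, -44.6]), np.True_)
0.52 -0.3 -70 (array([-27.6,  20.4, -59.3, 129.1, -37.9]), np.True_)
0.52 -0.3 -50 (array([-47.7,  18.8, -52.6, 176.3, -26.4]), np.True_)
0.52 -0.3 50 (array([-39.2,  29.4,  -6.7, -51.3, -64.9]), np.True_)
0.52 -0.3 70 (array([-36.6,  34.2,   0.5, -44.1, -77.1]), np.True_)
0.52 -0.3 90 (array([-32.6,  38.5,   6.7, -36.6, -87.2]), np.True_)
0.52 -0.3 110 (array([-27.8,  42. ,  10.8, -28.5, -94.7]), np.True_)
0.6 -0.3 -110 (array([  2. ,  34.5, -31.3,  51. , -57.5]), np.True_)
0.6 -0.3 -90 (array([ -4.3,  29. , -44.6,  78.1, -46.1]), np.True_)
0.6 -0.3 -70 (array([-19.8,  24.9, -51.7, 117. , -37.6]), np.True_)
0.6 -0.3 -50 (array([-38.5,  23.1, -48.1, 161.8, -26.8]), np.True_)
0.6 -0.3 50 (array([-34.7,  32.8,   0.3, -51.5, -64.2]), np.True_)
0.6 -0.3 
[... 602 characters left out ...]
e_)
0.66 -0.3 90 (array([-27.7,  46.2,  23.5, -38.8, -91.8]), np.True_)
0.66 -0.3 110 (array([ -23.8,   50.7,   30.4,  -31.5, -102.4]), np.True_)
0.72 -0.3 -110 (array([  2.5,  43. , -13.1,  46.6, -64.1]), np.True_)
0.72 -0.3 -90 (array([ -1. ,  37.1, -28.2,  68.1, -49.7]), np.True_)
0.72 -0.3 -70 (array([-11.8,  32.1, -38.7, 101.2, -37.8]), np.True_)
0.72 -0.3 -50 (array([-27.9,  29.6, -39. , 142.9, -26.2]), np.True_)
0.72 -0.3 50 (array([-29.2,  38.9,  12.3, -50.5, -64.2]), np.True_)
0.72 -0.3 70 (array([-28.4,  44.5,  22.2, -45.2, -80.1]), np.True_)
0.72 -0.3 90 (array([-26. ,  50.1,  32.1, -39.6, -94.4]), np.True_)
0.72 -0.3 110 (array([ -22.5,   55.2,   40.7,  -33. , -106.6]), np.True_)
```

```bash

python3 -m pendant '[[[0,0,0,-0.77,-0.05,1,-1],[0,0,0,-0.77,-0.05,1,-1],[0,0,0,-0.77,-0.05,1,-1],[0,0,0,-0.77,-0.05,1,-1],[0,0,0,-0.77,-0.05,1,-1],[0,0,0,-0.77,-0.05,1,-1],[0,0,0,-0.77,-0.05,1,-1],[0,0,0,-0.77,-0.05,1,-1]]]'
python3 -m pendant '[[[0,0,0,-0.77,-0.05,1,-1],[0,0,0,0,0,0,-1],[0,0,0,0,0,0,-1],[0,0,0,0,0,0,-1],[0,0,0,0,0,0,-1],[0,0,0,0,0,0,-1],[0,0,0,0,0,0,-1],[0,0,0,0,0,0,-1]]]'
cat > ax.py <<'E'
from h import *
s=r.get_state(); M=R.from_euler('xyz',s['eef_rot'],degrees=True).as_matrix()
b=np.array([np.cos(np.radians(44)),0,-np.sin(np.radians(44))]) # bottle axis in the tool
u=M.T@[0,0,1]; v=np.cross(b,u); a=np.degrees(np.arctan2(np.linalg.norm(v),b@u))
print('axis',(M@b).round(3),'turn units',(v/np.linalg.norm(v)*a/4).round(2))
E
python3 ax.py; python3 goto.py
```

```text
time_s: 13.9
tcp_pos: [0.5166, -0.309, 0.2167]
eef_rot: [177.5, -37.6, -91.8]
contact_force: [0.3, -0.9, -1.6]
gripper_width: 0.0438
gripper_force: 15.0
time_s: 14.7
tcp_pos: [0.5163, -0.3096, 0.2171]
eef_rot: [177.5, -37.6, -96.7]
contact_force: [-0.6, 0.5, -1.0]
gripper_width: 0.0438
gripper_force: 15.0
axis [ 0.013 -0.149  0.989] turn units [0.34 2.09 0.36]
z axis [-0.115 -0.6   -0.792] x [-0.093 -0.787  0.61 ] J [  4.4  15.  -36.5  43.7 -58.7 -42.2] p [ 0.5163 -0.3096  0.2171]
```

```bash

python3 -m pendant '[[[0,0,0,0.09,0.52,0.09,-1],[0,0,0,0.09,0.52,0.09,-1],[0,0,0,0.09,0.52,0.09,-1],[0,0,0,0.09,0.52,0.09,-1],[0,0,0,0,0,0,-1],[0,0,0,0,0,0,-1],[0,0,0,0,0,0,-1],[0,0,0,0,0,0,-1]]]'
python3 ax.py; python3 goto.py .585 -.315 .055
```

```text
time_s: 15.5
tcp_pos: [0.5167, -0.3096, 0.2172]
eef_rot: [-179.9, -45.9, -98.5]
contact_force: [0.1, 0.2, -0.7]
gripper_width: 0.0439
gripper_force: 15.0
axis [-0.002 -0.001  1.   ] turn units [-0.01  0.02 -0.01]
z axis [-0.104 -0.711 -0.696] x [-0.103 -0.688  0.718] J [  6.1  16.3 -41.7  53.2 -60.3 -53.8] p [ 0.5167 -0.3096  0.2172]
units [-5.991 -3.408  5.48 ]
```

```bash

python3 -m pendant '[[[-0.75,-0.43,0.69,0,0,0,-1],[-0.75,-0.43,0.69,0,0,0,-1],[-0.75,-0.43,0.69,0,0,0,-1],[-0.75,-0.43,0.69,0,0,0,-1],[-0.75,-0.43,0.69,0,0,0,-1],[-0.75,-0.43,0.69,0,0,0,-1],[-0.75,-0.43,0.69,0,0,0,-1],[-0.75,-0.43,0.69,0,0,0,-1]]]'
python3 -m pendant '[[[0,0,0,0,0,0,-1],[-0.07,0,0.07,0,0,0,-1],[-0.07,0,0.07,0,0,0,-1],[0,0,0,0,0,0,-1],[0,0,0,0,0,0,-1],[0,0,0,0,0,0,-1],[0,0,0,0,0,0,-1],[0,0,0,0,0,0,-1]]]'
python3 ax.py; python3 goto.py .585 -.315 .046
```

```text
time_s: 16.3
tcp_pos: [0.5859, -0.3157, 0.0533]
eef_rot: [-179.9, -45.9, -98.4]
contact_force: [0.4, 0.9, -0.7]
gripper_width: 0.0434
gripper_force: 15.0
time_s: 17.1
tcp_pos: [0.5853, -0.3156, 0.0502]
eef_rot: [-179.9, -46.0, -98.4]
contact_force: [-0.3, -0.1, 0.2]
gripper_width: 0.0438
gripper_force: 15.0
axis [-0.001 -0.001  1.   ] turn units [-0.01  0.01 -0.01]
z axis [-0.104 -0.711 -0.695] x [-0.102 -0.688  0.719] J [  0.9  33.4 -41.8  67.9 -50.  -70.9] p [ 0.5853 -0.3156  0.0502]
units [-0.17   0.02   0.129]
```

```bash

python3 -m pendant '[[[-0.04,0,0.04,0,0,0,-1],[-0.04,0,0.04,0,0,0,-1],[0,0,0,0,0,0,-1],[-0.035,0,0.035,0,0,0,-1],[0,0,0,0,0,0,-1],[0,0,0,0,0,0,-1],[0,0,0,0,0,0,-1],[0,0,0,0,0,0,-1]]]'
python3 goto.py .585 -.315 .046
```

```text
time_s: 17.9
tcp_pos: [0.5853, -0.3157, 0.0468]
eef_rot: [-179.9, -46.0, -98.4]
contact_force: [0.3, -0.7, -1.3]
gripper_width: 0.0439
gripper_force: 15.0
z axis [-0.104 -0.711 -0.695] x [-0.102 -0.688  0.719] J [  0.8  33.7 -41.9  68.3 -49.8 -71.4] p [ 0.5853 -0.3157  0.0468]
units [-0.05   0.019  0.006]
```

```bash

python3 -m pendant '[[[-0.035,0,0.035,0,0,0,-1],[0,0,0,0,0,0,-1],[0,0,0,0,0,0,-1],[0,0,0,0,0,0,-1],[0,0,0,0,0,0,-1],[0,0,0,0,0,0,-1],[0,0,0,0,0,0,-1],[0,0,0,0,0,0,-1]]]'
python3 - <<'E'
import pickle
from h import *
# lowest amber point of the held bottle from the side view: undersides at nearest edge, z estimate
c=cap('side'); save(c,'side3'); f=c['frame'].astype(int)
cv2.imwrite('pics/side3.png',cv2.resize(c['frame'][90:240,300:500],(800,600),interpolation=cv2.INTER_CUBIC))
E
```

```text
time_s: 18.7
tcp_pos: [0.5853, -0.3157, 0.0458]
eef_rot: [-179.9, -46.0, -98.4]
contact_force: [0.6, -0.1, -0.9]
gripper_width: 0.0439
gripper_force: 15.0
```

View pics/side3.png

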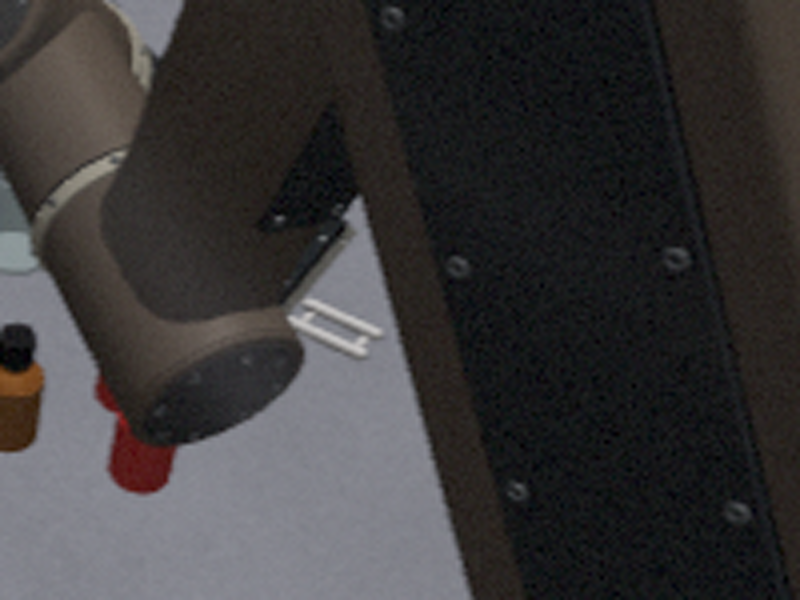

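The arm hides the held bottle in the side view, and the cradle shows at (340,325). I'll keep lowering in 1 mm steps and go by the force reading.

```bash

for i in 1; do python3 -m pendant '[[[-0.035,0,0.035,0,0,0,-1],[0,0,0,0,0,0,-1],[0,0,0,0,0,0,-1],[-0.018,0,0.018,0,0,0,-1],[0,0,0,0,0,0,-1],[0,0,0,0,0,0,-1],[0,0,0,0,0,0,-1],[0,0,0,0,0,0,-1]]]'; done
```

```text
time_s: 19.55
tcp_pos: [0.5853, -0.3158, 0.0449]
eef_rot: [-179.9, -46.0, -98.5]
contact_force: [-1.4, 2.3, 5.5]
gripper_width: 0.0436
gripper_force: 15.0
```

```bash

python3 -m pendant '[[[0,0,0,0,0,0,0.2],[0,0,0,0,0,0,0.6],[0,0,0,0,0,0,1],[0,0,0,0,0,0,1],[0,0,0,0,0,0,1],[0,0,0,0,0,0,1],[0,0,0,0,0,0,1],[0,0,0,0,0,0,1]]]'
python3 -m pendant '[[[0,0,-0.8,0,0,0,1],[0,0,-0.8,0,0,0,1],[0,0,-1,0,0,0,1],[0,0,-1,0,0,0,1],[0,0,-1,0,0,0,1],[0,0,-1,0,0,0,1],[0,0,-1,0,0,0,1],[0,0,-1,0,0,0,1]]]'
python3 goto.py
```

```text
time_s: 20.35
tcp_pos: [0.5853, -0.3157, 0.0443]
eef_rot: [-179.9, -46.0, -98.4]
contact_force: [0.3, 0.4, -0.3]
gripper_width: 0.0871
gripper_force: 0.0
time_s: 21.15
tcp_pos: [0.601, -0.2069, 0.1505]
eef_rot: [-180.0, -45.9, -98.4]
contact_force: [0.4, -0.4, -0.3]
gripper_width: 0.0879
gripper_force: 0.0
z axis [-0.104 -0.711 -0.695] x [-0.102 -0.688  0.719] J [ 15.8  27.3 -33.4  47.7 -62.4 -59.8] p [ 0.601  -0.2069  0.1505]
```

```bash

python3 -m pendant '[[[0,0,0,0,-1,0,1],[0,0,0,0,-1,0,1],[0,0,0,0,-1,0,1],[0,0,0,0,-1,0,1],[0,0,0,0,-1,0,1],[0,0,0,0,-1,0,1],[0,0,0,0,-1,0,1],[0,0,0,0,-1,0,1]]]' >/dev/null
python3 -m pendant '[[[0,0,0,0,-1,0,1],[0,0,0,0,-1,0,1],[0,0,0,0,-1,0,1],[0,0,0,0,-0.5,0,1],[0,0,-0.5,0,0,0,1],[0,0,-0.5,0,0,0,1],[0,0,0,0,0,0,1],[0,0,0,0,0,0,1]]]'
python3 - <<'E'
from h import *
c=cap('wrist'); save(c,'w4'); cv2.imwrite('pics/w4.png',cv2.resize(c['frame'],(640,480)))
E
python3 goto.py .585 -.318 .150
```

```text
time_s: 22.75
tcp_pos: [0.6012, -0.2071, 0.1705]
eef_rot: [-179.9, 0.0, -98.3]
contact_force: [-1.0, -0.3, -0.6]
gripper_width: 0.0877
gripper_force: 0.0
z axis [ 0.001  0.    -1.   ] x [-0.145 -0.989 -0.   ] J [ -1.5  20.2 -10.6  -0.  -59.2  -6.9] p [ 0.601 -0.207  0.17 ]
units [ 5.606 -0.013  0.998]
```

View pics/w4.png

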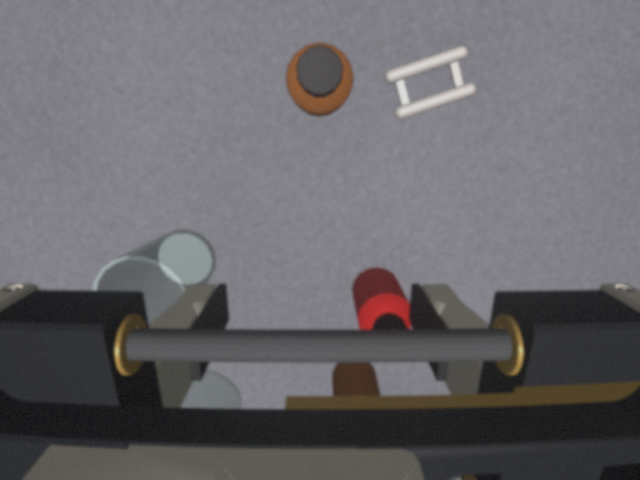

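The wrist view shows bottle_c standing free beside the cradle, with its cap centre at (320,69).

```bash
python3 - <<'E'
import pickle
from h import *
w=pickle.load(open('w4.pkl','rb')); print(atz(w,320*.8,69*.8,.092),atd(w,256,55), atz(w,320*.8,113*.8,.0))
E
python3 - <<'E'
import sys; sys.argv=['',' .585','-.318','.13']
exec(open('goto.py').read())
E
```

```text
[ 0.58268945 -0.31706465  0.092     ] [ 0.58267066 -0.31719466  0.09197884] [ 0.58521289 -0.29768928  0.        ]
z axis [ 0.001  0.    -1.   ] x [-0.145 -0.989 -0.   ] J [ -1.5  20.2 -10.6  -0.  -59.2  -6.9] p [ 0.601 -0.207  0.17 ]
units [ 5.606 -0.012  1.998]
```

```bash

python3 -m pendant '[[[0.93,0,0.3,0,0,0,1],[0.93,0,0.3,0,0,0,1],[0.93,0,0.3,0,0,0,1],[0.93,0,0.3,0,0,0,1],[0.93,0,0.3,0,0,0,1],[0.93,0,0.3,0,0,0,1],[0,0,1,0,0,0,0.3],[0,0,1,0,0,0,0]]]'
python3 goto.py .584 -.3175 .092
python3 -m pendant '[[[0,0,0.1,0,0,0,-1],[0,0,0,0,0,0,-1],[0,0,0,0,0,0,-1],[0,0,0,0,0,0,-1],[0,0,0,0,0,0,-1],[0,0,-1,0,0,0,-1],[0,0,-1,0,0,0,-1],[0,0,-1,0,0,0,-1]]]' 20
python3 goto.py .44 .1 .2
```

```text
time_s: 23.6
tcp_pos: [0.5848, -0.3195, 0.0933]
eef_rot: [-179.9, 0.0, -98.5]
contact_force: [-0.7, 0.4, -1.1]
gripper_width: 0.0767
gripper_force: 0.0
z axis [ 0.002  0.    -1.   ] x [-0.147 -0.989 -0.001] J [-11.9  26.9 -11.1  -0.1 -51.9   3.5] p [ 0.5848 -0.3195  0.0933]
units [-0.094  0.053  0.065]
time_s: 24.4
tcp_pos: [0.585, -0.318, 0.1531]
eef_rot: [-179.9, 0.0, -98.4]
contact_force: [-0.1, 0.7, 0.5]
gripper_width: 0.0131
gripper_force: 0.0
z axis [ 0.001  0.    -1.   ] x [-0.145 -0.989 -0.001] J [-11.8  23.6  -7.7  -0.  -58.7   3.5] p [ 0.585  -0.318   0.1531]
units [-19.624  10.206  -2.344]
```

The fingers closed too slowly and missed the cap. I'll back off and check the bottle by depth.

```bash

python3 -m pendant '[[[-0.93,0,-0.1,0,0,0,1],[-0.93,0,-0.1,0,0,0,1],[-0.93,0,-0.1,0,0,0,1],[-0.93,0,-0.1,0,0,0,1],[-0.93,0,-0.1,0,0,0,1],[-0.93,0,-0.1,0,0,0,1],[0,0,0,0,0,0,1],[0,0,0,0,0,0,1]]]'
cat > cloud.py <<'E'
from h import *
def cloud(c):
    d=c['depth'];v,u=np.nonzero(d>0);K=c['camera_matrix']
    q=np.c_[(u-K[0,2])/K[0,0],(v-K[1,2])/K[1,1]];p=q.copy()
    for _ in range(15): p=q/(1+c['k1']*(p**2).sum(1))[:,None]
    D=np.c_[p[:,0],-p[:,1],-np.ones(len(p))]*d[v,u][:,None]
    return D@c['c2w'][:3,:3].T+c['c2w'][:3,3],u,v
E
python3 - <<'E'
from cloud import *
c=cap('wrist');save(c,'w5'); P,u,v=cloud(c)
m=(abs(P[:,0]-.585)<.09)&(P[:,1]<-.26)&(P[:,2]>.02)&(P[:,2]<.13)
print(P[m].min(0),P[m].max(0)); t=m&(P[:,2]>P[m][:,2].max()-.004); print(t.sum(),P[t].mean(0),P[t].min(0),P[t].max(0))
print(r.get_state()['tcp_pos'],r.get_state()['time_s'])
E
```

```text
time_s: 25.2
tcp_pos: [0.601, -0.2062, 0.1635]
eef_rot: [180.0, 0.0, -98.3]
contact_force: [0.1, -1.0, -0.7]
gripper_width: 0.0719
gripper_force: 0.0
[ 0.56159113 -0.33854347  0.02219466] [ 0.60439811 -0.29523507  0.09405073]
1244 [ 0.58325318 -0.31701595  0.09176064] [ 0.57030032 -0.32962449  0.09007022] [ 0.59618051 -0.30447782  0.09405073]
[ 0.60089183 -0.20682162  0.16347188] 25.25
```

The bottle still stands at the same place, so I'll repeat the pick with time to close.

```bash

python3 -m pendant '[[[0.93,0,0.1,0,0,0,0],[0.93,0,0.1,0,0,0,0],[0.93,0,0.1,0,0,0,0],[0.93,0,0.1,0,0,0,0],[0.93,0,0.1,0,0,0,0],[0.93,0,0.1,0,0,0,0],[0,0,1,0,0,0,0],[0,0,1,0,0,0,0]]]' >/dev/null
python3 -m pendant '[[[0,0,1,0,0,0,0],[0,0,0,0,0,0,-1],[0,0,0,0,0,0,-1],[0,0,0,0,0,0,-1],[0,0,0,0,0,0,-1],[0,0,0,0,0,0,-1],[0,0,0,0,0,0,-1],[0,0,0,0,0,0,-1]]]' 20
python3 goto.py .44 .1 .2
```

```text
time_s: 26.85
tcp_pos: [0.5854, -0.3182, 0.0929]
eef_rot: [-179.9, 0.0, -98.4]
contact_force: [0.2, -1.0, 5.1]
gripper_width: 0.0255
gripper_force: 20.0
z axis [ 0.002 -0.    -1.   ] x [-0.145 -0.989 -0.   ] J [-11.8  26.9 -11.2  -0.  -51.8   3.5] p [ 0.5854 -0.3182  0.0929]
units [-19.634  10.218  -5.372]
```

```bash

python3 -m pendant '[[[0,0,-1,0,0,0,-1],[0,0,-1,0,0,0,-1],[0,0,-1,0,0,0,-1],[0,0,-1,0,0,0,-1],[-0.97,0.3,-1,0,0,0,-1],[-0.97,0.3,-1,0,0,0,-1],[-0.97,0.3,-1,0,0,0,-1],[-0.97,0.3,-0.9,0,0,0,-1]]]'
python3 -m pendant '[[[-0.97,0.3,0,0,0,0,-1],[-0.97,0.3,0,0,0,0,-1],[-0.97,0.3,0,0,0,0,-1],[-0.97,0.3,0,0,0,0,-1],[-0.97,0.3,0,0,0,0,-1],[-0.97,0.3,0,0,0,0,-1],[-0.97,0.3,0,0,0,0,-1],[-0.97,0.3,0,0,0,0,-1]]]' >/dev/null
python3 -m pendant '[[[-0.97,0.3,0,0,0,0,-1],[-0.97,0.3,0,0,0,0,-1],[-0.97,0.3,0,0,0,0,-1],[-0.97,0.3,0,0,0,0,-1],[-0.97,0.3,0,0,0,0,-1],[-0.97,0.3,0,0,0,0,-1],[-0.97,0.3,0,0,0,0,-1],[-0.97,0.3,0,0,0,0,-1]]]' 
python3 -m pendant '[[[-0.97,0.3,0,0,0,0,-1],[-0.97,0.3,0,0,0,0,-1],[-0.97,0.3,0,0,0,0,-1],[-0.97,0.3,0,0,0,0,-1],[-0.97,0.3,0,0,0,0,-1],[-0.97,0.3,0,0,0,0,-1],[-0.97,0.3,0,0,0,0,-1],[0,0,0,0,0,0,-1]]]'
python3 - <<'E'
from h import *
c=cap('wrist');save(c,'w6')
cv2.imwrite('pics/w6.png',cv2.resize(c['frame'],(800,600),interpolation=cv2.INTER_CUBIC))
E
python3 goto.py .4725 .139 .2
```

```text
time_s: 27.65
tcp_pos: [0.5719, -0.2369, 0.2506]
eef_rot: [-180.0, 0.1, -98.4]
contact_force: [-0.2, 0.1, -0.1]
gripper_width: 0.0256
gripper_force: 20.0
time_s: 29.25
tcp_pos: [0.522, 0.0841, 0.2499]
eef_rot: [-180.0, 0.1, -98.4]
contact_force: [-0.9, -0.5, -0.6]
gripper_width: 0.0254
gripper_force: 20.0
time_s: 30.05
tcp_pos: [0.5003, 0.2255, 0.2498]
eef_rot: [-180.0, 0.0, -98.3]
contact_force: [1.0, -0.5, -0.8]
gripper_width: 0.0254
gripper_force: 20.0
z axis [ 0.  0. -1.] x [-0.144 -0.99  -0.   ] J [ 44.6   8.6 -15.3  -0.  -66.1 -52.9] p [0.5003 0.2245 0.2497]
units [4.433 0.758 2.485]
```

View pics/w6.png

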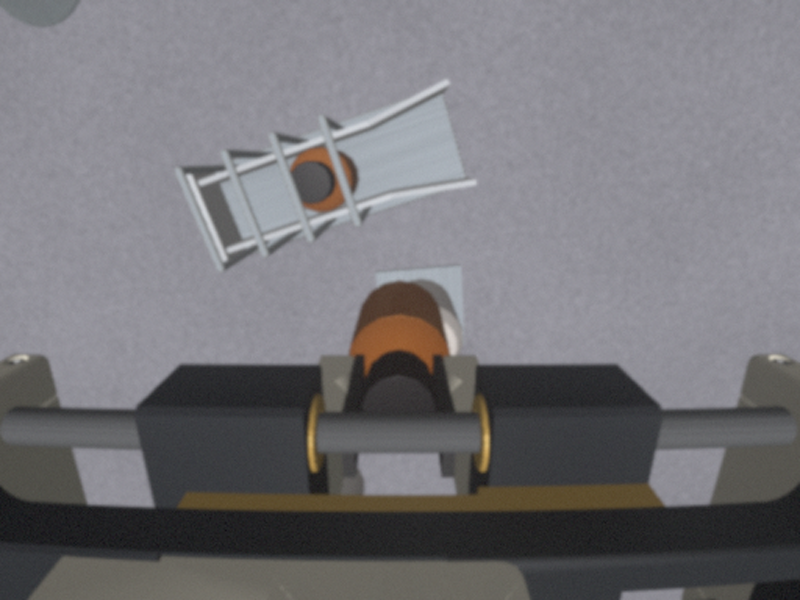

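The wrist view from above shows the tray clearly: rail ends at (447,83) and (475,183), kinks at (368,126) and (390,194), the stop's top at (192,177)-(225,258), hoop 1 at (323,118)-(357,222), hoop 4 at (180,170)-(222,268), and bottle_b's cap at (315,183).

```bash
python3 - <<'E'
import pickle
from h import *
w=pickle.load(open('w6.pkl','rb'));k=.64
g=lambda u,v,z:atz(w,u*k,v*k,z)[:2]
for n,a,b,z in[('end',(447,83),(475,183),.052),('kink',(368,126),(390,194),.052),('stop',(192,177),(225,258),.057),('h1',(323,118),(357,222),.113),('h4',(180,170),(222,268),.113),('floor',(443,97),(464,182),.012)]:
    A,B=g(*a,z),g(*b,z);d=B-A
    print(n,A.round(4),B.round(4),'mid',((A+B)/2).round(4),'w',np.linalg.norm(d).round(4),'yaw',np.degrees(np.arctan2(-d[0],d[1])).round(1))
print('b cap',g(315,183,.104))
E
```

```text
end [0.4469 0.1008] [0.4348 0.1698] mid [0.4409 0.1353] w 0.07 yaw 10.0
kink [0.5044 0.1208] [0.4962 0.1689] mid [0.5003 0.1448] w 0.0488 yaw 9.7
stop [0.6334 0.1357] [0.6241 0.1964] mid [0.6287 0.1661] w 0.0614 yaw 8.7
h1 [0.5257 0.1174] [0.5164 0.1782] mid [0.5211 0.1478] w 0.0615 yaw 8.7
h4 [0.6146 0.1325] [0.6042 0.1938] mid [0.6094 0.1631] w 0.0622 yaw 9.6
floor [0.4463 0.1049] [0.4372 0.1706] mid [0.4418 0.1377] w 0.0663 yaw 7.9
b cap [0.53860109 0.15231092]
```

```bash

python3 -m pendant '[[[0,0,0,0,0,-1,-1],[0,0,0,0,0,-1,-1],[0,0,0,0,0,-1,-1],[0,0,0,0,0,-1,-1],[0,0,0,0,0,-0.5,-1],[0.98,0.61,0,0,0,0,-1],[0.98,0.61,0,0,0,0,-1],[0.98,0.61,0,0,0,0,-1]]]' >/dev/null
python3 -m pendant '[[[0.98,0.61,0,0,0,0,-1],[0,0,1,0,0,0,-1],[0,0,1,0,0,0,-1],[0,0,1,0,0,0,-1],[0,0,1,0,0,0,-1],[0,0,1,0,0,0,-1],[0,0,0,0,0,0,-1],[0,0,0,0,0,0,-1]]]'
python3 goto.py .465 .139 .108
```

```text
time_s: 31.7
tcp_pos: [0.4659, 0.1377, 0.1505]
eef_rot: [-180.0, 0.0, -80.4]
contact_force: [1.2, 0.3, -0.2]
gripper_width: 0.0252
gripper_force: 20.0
z axis [ 0.001  0.    -1.   ] x [ 0.167 -0.986 -0.   ] J [ 39.7   7.9 -30.5   0.  -51.5 -30.1] p [0.4659 0.1377 0.1505]
units [-0.072  0.034  2.127]
```

```bash

python3 -m pendant '[[[-0.07,0.03,0.7,0,0,0,-1],[0,0,0.7,0,0,0,-1],[0,0,0.5,0,0,0,-1],[0,0,0.2,0,0,0,-1],[0,0,0.1,0,0,0,-1],[0,0,0,0,0,0,-1],[0,0,0,0,0,0,-1],[0,0,0,0,0,0,-1]]]'
```

```text
time_s: 32.5
tcp_pos: [0.4653, 0.1398, 0.1065]
eef_rot: [-179.9, 0.1, -80.4]
contact_force: [0.0, -0.1, -1.0]
gripper_width: 0.0257
gripper_force: 20.0
```

```bash

python3 -m pendant '[[[0,0,0.06,0,0,0,-1],[0,0,0.04,0,0,0,-1],[0,0,0,0,0,0,-1],[0,0,0,0,0,0,-1],[0,0,0,0,0,0,-1],[0,0,0,0,0,0,-1],[0,0,0,0,0,0,-1],[0,0,0,0,0,0,-1]]]'
```

```text
time_s: 33.3
tcp_pos: [0.4654, 0.1398, 0.1049]
eef_rot: [-179.9, 0.0, -80.4]
contact_force: [-3.3, -1.1, 8.0]
gripper_width: 0.0252
gripper_force: 20.0
```

```bash

python3 -m pendant '[[[0,0,0,0,0,0,0],[0,0,0,0,0,0,0],[0,0,0,0,0,0,0],[0,0,-0.3,0,0,0,0.1],[0,0,-0.6,0,0,0,0.1],[0,0,-1,0,0,0,0],[0,0,-1,0,0,0,0],[0,0,-0.6,0,0,0,-1]]]'
python3 goto.py .47 .14 .16
python3 - <<'E'
from ik import *
for t in(0,10,20,30):
  for s in(-.06,-.03,0.015):
    a=np.radians(t);d=np.array([.986,.165,0]); p=np.array([.47,.14,.06])+s*d
    print(t,s,ik(p,d*np.sin(a)-np.array([0,0,np.cos(a)]),[35,10,-40,0,-40]))
E
```

```text
time_s: 34.1
tcp_pos: [0.4655, 0.1399, 0.1758]
eef_rot: [-179.8, 0.1, -80.4]
contact_force: [1.6, -0.8, -0.0]
gripper_width: 0.0401
gripper_force: 0.0
z axis [ 0.002  0.002 -1.   ] x [ 0.167 -0.986 -0.001] J [ 40.    6.2 -28.7   0.  -55.  -30.4] p [0.4655 0.1399 0.1758]
units [ 0.034 -0.219  0.793]
0 -0.06 (array([ 44. ,   9.8, -43.4,   0. , -36.8]), np.True_)
0 -0.03 (array([ 41.6,  12.3, -39.8,   0. , -37.9]), np.True_)
0 0.015 (array([ 38.6,  16. , -34.4,   0. , -39.7]), np.True_)
10 -0.06 (array([ 47.6,   5.4, -56.2,  17.1, -21.4]), np.True_)
10 -0.03 (array([ 44.9,   8.2, -52.2,  15.4, -22.2]), np.True_)
10 0.015 (array([ 41.5,  12. , -46. ,  13.1, -24. ]), np.True_)
20 -0.06 None
20 -0.03 None
20 0.015 None
30 -0.06 None
30 -0.03 None
30 0.015 None
```

```bash

python3 -m pendant '[[[0,0.8,0,0,0,-1,-1],[0,0.8,0,0,0,-1,-1],[0,0.8,0,0,0,-1,-1],[0,0,0,0,0,-1,-1],[0,0,0,0,0,-1,-1],[0,0,0,0,0,-1,-1],[0,0,0,0,0,-1,-1],[0,0,0,0,0,-1,-1]]]' >/dev/null
python3 -m pendant '[[[0,0,0,0,0,-1,-1],[0,0,0,0,0,-1,-1],[0,0,0,0,0,-1,-1],[0,0,0,0,0,-1,-1],[0,0,0,0,0,-1,-1],[0,0,0,0,0,-1,-1],[0,0,0,0,0,-1,-1],[0,0,0,0,0,-1,-1]]]' >/dev/null
python3 -m pendant '[[[0,0,0,0,0,-1,-1],[0,0,0,0,0,-1,-1],[0,0,0,0,0,-1,-1],[0,0,0,0,0,-1,-1],[0,0,0,0,0,-1,-1],[0,0,0,0,0,-1,-1],[0,0,0,0,0,-0.5,-1],[0,0,0,0,0,0,-1]]]'
python3 goto.py .4217 .131 .072
python3 - <<'E'
from cloud import *
c=cap('wrist');save(c,'w7');P,u,v=cloud(c)
d=np.array([.986,.165]);n=np.array([-.165,.986]);q=P[:,:2]-[.47,.14];x=q@d;y=q@n
m=(P[:,2]>.098)&(P[:,2]<.107)&(abs(y)<.03)&(x>-.03)&(x<.15)
f=c['frame'][v,u].max(1); 
for lo,hi in((-.03,.03),(.05,.1)):
    k=m&(x>lo)&(x<hi)&(f<90); print(k.sum(),x[k].min() if k.any() else 0,x[k].max() if k.any() else 0,y[k].mean())
E
```

```text
time_s: 36.5
tcp_pos: [0.4183, 0.1282, 0.174]
eef_rot: [-180.0, -0.0, 9.6]
contact_force: [-0.9, -0.4, 1.4]
gripper_width: 0.0008
gripper_force: 0.0
z axis [ 0.001  0.001 -1.   ] x [0.986 0.168 0.001] J [ 43.    1.5 -34.1   0.  -54.3  56.6] p [0.4183 0.1282 0.174 ]
units [ 0.185 -0.105  5.103]
968 -0.019202673307613896 0.006009105369861366 0.002385267844587968
1262 0.050154575804827926 0.08237940345317837 -0.00047013580867184156
```

```bash

python3 -m pendant '[[[0.1,-0.1,1,0,0,0,-1],[0,0,1,0,0,0,-1],[0,0,1,0,0,0,-1],[0,0,1,0,0,0,-1],[0,0,1,0,0,0,-1],[0,0,0.1,0,1,0,-1],[0,0,0,0,1,0,-1],[0,0,0,0,0,0,-1]]]'
python3 goto.py .4853 .1425 .072
python3 -m pendant '[[[0.3,0,0.04,0,0,0,-1],[0.15,0,0.02,0,0,0,-1],[0.15,0,0.02,0,0,0,-1],[0.2,0,0.03,0,0,0,-1],[0.2,0,0.03,0,0,0,-1],[0.2,0,0.03,0,0,0,-1],[0.2,0,0.03,0,0,0,-1],[0.2,0,0.03,0,0,0,-1]]]'
python3 goto.py .4853 .1425 .072
```

```text
time_s: 37.35
tcp_pos: [0.4175, 0.1285, 0.071]
eef_rot: [179.9, -8.0, 9.6]
contact_force: [-0.9, -0.2, 0.3]
gripper_width: 0.0004
gripper_force: 0.0
z axis [ 0.137  0.022 -0.99 ] x [0.976 0.165 0.138] J [ 47.1   6.  -52.1  11.2 -26.1  42.7] p [0.4175 0.1285 0.071 ]
units [ 3.431 -0.124  0.427]
time_s: 38.15
tcp_pos: [0.4523, 0.1361, 0.0719]
eef_rot: [-180.0, -8.0, 9.6]
contact_force: [-0.8, 0.1, 0.9]
gripper_width: 0.0005
gripper_force: 0.5
z axis [ 0.138  0.024 -0.99 ] x [0.976 0.165 0.14 ] J [ 44.1   9.1 -47.4   9.9 -27.2  46.9] p [0.4523 0.1361 0.0719]
units [ 1.663 -0.041  0.229]
```

```bash
cat > row.py <<'E'
from cloud import *
import sys
# dark cap tops near the lane: tray x spans, y, z for each bottle found
d=np.array([.986,.165]);n=np.array([-.165,.986])
for name in sys.argv[1:]:
    c=cap(name);P,u,v=cloud(c);q=P[:,:2]-[.47,.14];x=q@d;y=q@n
    f=c['frame'][v,u].max(1).astype(int)
    m=(P[:,2]>.092)&(P[:,2]<.112)&(abs(y)<.03)&(x>-.04)&(x<.17)&(f<75)
    X=np.sort(x[m]);
    if len(X)==0: print('none');continue
    for g in np.split(X,np.nonzero(np.diff(X)>.004)[0]+1):
        k=m&(x>=g[0])&(x<=g[-1]); print(name,len(g),'x',g[0].round(4),g[-1].round(4),'y',y[k].min().round(4),y[k].max().round(4),'z',np.percentile(P[k,2],[10,90]).round(4))
E
python3 -m pendant '[[[0.2,0,0.025,0,0,0,-1],[0.2,0,0.025,0,0,0,-1],[0.2,0,0.025,0,0,0,-1],[0.2,0,0.025,0,0,0,-1],[0,0,0,0,0,0,-1],[0,0,0,0,0,0,-1],[0,0,0,0,0,0,-1],[0,0,0,0,0,0,-1]]]'
python3 row.py wrist side scene; python3 goto.py .4853 .1425 .072
```

```text
time_s: 38.95
tcp_pos: [0.4679, 0.1388, 0.0723]
eef_rot: [-180.0, -8.1, 9.6]
contact_force: [-0.5, 0.6, -0.3]
gripper_width: 0.0003
gripper_force: 0.0
wrist 169 x -0.0166 -0.0081 y -0.0046 0.0028 z [0.0946 0.096 ]
wrist 11 x 0.0028 0.0035 y -0.0045 0.0028 z [0.0923 0.0931]
wrist 1432 x 0.0186 0.0442 y -0.0116 0.0118 z [0.1027 0.1045]
wrist 108 x 0.0624 0.0682 y -0.0091 0.0093 z [0.0955 0.104 ]
wrist 2 x 0.0788 0.0808 y -0.0295 0.0104 z [0.0948 0.1033]
wrist 22 x 0.1098 0.1112 y -0.03 -0.0292 z [0.0936 0.1017]
side 88 x 0.0645 0.0875 y -0.0111 0.0138 z [0.0973 0.1045]
side 1 x 0.1114 0.1114 y -0.0293 -0.0293 z [0.1093 0.1093]
scene 6 x 0.0007 0.0086 y -0.0022 0.0031 z [0.094  0.0966]
scene 9 x 0.0212 0.0342 y -0.0121 0.005 z [0.0998 0.1038]
scene 23 x 0.0401 0.0507 y -0.0114 0.0075 z [0.0943 0.1007]
scene 27 x 0.075 0.0916 y -0.0131 0.009 z [0.1014 0.1043]
z axis [ 0.138  0.024 -0.99 ] x [0.976 0.166 0.14 ] J [ 42.8  10.4 -45.4   9.4 -27.8  48.7] p [0.4679 0.1388 0.0723]
units [ 0.879 -0.036  0.139]
```

```bash

python3 -m pendant '[[[0.2,0,0.028,0,0,0,-1],[0.2,0,0.028,0,0,0,-1],[0.2,0,0.028,0,0,0,-1],[0.2,0,0.028,0,0,0,-1],[0,0,0,0,0,0,-1],[-0.5,0,-0.08,0,0,0,-1],[-0.8,0,-0.3,0,0,0,-1],[-0.5,0,-1,0,0,0,-1]]]'
python3 -m pendant '[[[0,0,-1,0,0,0,0],[0,0,-1,0,-1,0,0],[0,0,-1,0,-1,0,0],[0,0,-1,0,0,0,0],[0,0,-1,0,0,0,0],[0,0,0,0,0,0,0],[0,0,0,0,0,0,0],[0,0,0,0,0,0,0]]]'
python3 row.py wrist; python3 goto.py .589 -.047 .13
```

```text
time_s: 39.9
tcp_pos: [0.4425, 0.1332, 0.0929]
eef_rot: [179.9, -7.8, 9.6]
contact_force: [-0.5, 0.8, 0.4]
gripper_width: 0.0004
gripper_force: 0.0
time_s: 40.7
tcp_pos: [0.4371, 0.1333, 0.1934]
eef_rot: [-180.0, -0.0, 9.6]
contact_force: [-0.9, -0.2, -0.2]
gripper_width: 0.0436
gripper_force: 0.0
wrist 71 x 0.0786 0.082 y -0.03 0.0065 z [0.0933 0.1038]
wrist 62 x 0.0956 0.1029 y -0.0094 0.0082 z [0.1029 0.1044]
wrist 6 x 0.1099 0.1106 y -0.03 -0.0295 z [0.0975 0.1055]
z axis [-0. -0. -1.] x [ 0.986  0.167 -0.   ] J [ 41.8   2.4 -30.3  -0.  -57.3  57.9] p [0.4372 0.1333 0.1933]
units [ 5.976 10.156  3.165]
```

```bash
python3 - <<'E'
from cloud import *
c=cap('wrist');P,u,v=cloud(c)
d=np.array([.986,.165]);n=np.array([-.165,.986]);q=P[:,:2]-[.47,.14];x=q@d;y=q@n
f=c['frame'][v,u].astype(int)
for x0 in np.arange(.02,.13,.006):
    m=(abs(x-x0)<.003)&(abs(y)<.012); print(x0.round(3),m.sum(),np.percentile(P[m,2],[5,50,95]).round(3) if m.any() else '',f[m].mean(0).round() if m.any() else '')
cv2.imwrite('pics/w8.png',cv2.resize(c['frame'],(640,480)))
E
```

```text
0.02 128 [0.011 0.012 0.013] [164. 158. 154.]
0.026 50 [0.012 0.068 0.07 ] [ 93. 106. 133.]
0.032 184 [0.069 0.072 0.075] [ 62.  90. 134.]
0.038 202 [0.074 0.104 0.105] [75. 81. 94.]
0.044 251 [0.103 0.104 0.105] [83. 82. 86.]
0.05 296 [0.103 0.114 0.116] [122. 119. 118.]
0.056 227 [0.102 0.104 0.116] [112. 113. 118.]
0.062 159 [0.071 0.074 0.104] [ 60.  90. 134.]
0.068 145 [0.06  0.069 0.073] [ 57.  81. 119.]
0.074 279 [0.038 0.071 0.075] [ 55.  84. 124.]
0.08 522 [0.074 0.1   0.116] [ 92. 103. 120.]
0.086 222 [0.075 0.104 0.115] [108. 109. 112.]
0.092 297 [0.103 0.104 0.105] [78. 77. 80.]
0.098 273 [0.102 0.104 0.105] [75. 74. 77.]
0.104 83 [0.072 0.103 0.105] [83. 82. 85.]
0.11 118 [0.069 0.114 0.115] [127. 125. 123.]
0.116 0  
0.122 1 [0.012 0.012 0.012] [147. 143. 143.]
0.128 110 [0.011 0.012 0.013] [157. 151. 145.]
```

View pics/w8.png

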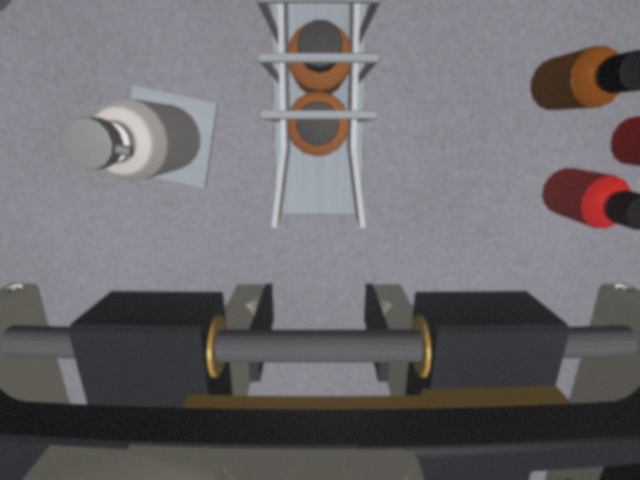

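The wrist view shows bottle_c (317,122) and bottle_b (320,50) upright in the lane and touching. The nozzle is at (92,143), and bottle_a is still standing at (600,75).

```bash

python3 -m pendant '[[[0.55,0.93,0,0,0,0,0],[0.55,0.93,0,0,0,0,0],[0.55,0.93,0,0,0,0,0],[0.55,0.93,0,0,0,0,0],[0.55,0.93,0,0,0,0,0],[0.55,0.93,0,0,0,0,0],[0.55,0.93,0.2,0,0,0,0],[0.55,0.93,0.6,0,0,0,0]]]' >/dev/null
python3 -m pendant '[[[0.55,0.93,0.8,0,0,0,0],[0.5,0.9,0.8,0,0,0,0],[0.5,0.85,0.8,0,0,0,0],[0,0,0,0,0,0,0],[0,0,0,0,0,0,0],[0,0,0,0,0,0,0],[0,0,0,0,0,0,0],[0,0,0,0,0,0,0]]]'
python3 goto.py .589 -.047 .0925
python3 - <<'E'
import pickle
from cloud import *
c=cap('wrist');P,u,v=cloud(c)
m=(abs(P[:,2]-.092)<.003)&(np.hypot(P[:,0]-.589,P[:,1]+.047)<.03); print(m.sum(),P[m].min(0) if m.any() else '',P[m].max(0) if m.any() else '')
E
```

```text
time_s: 42.4
tcp_pos: [0.5892, -0.0454, 0.1309]
eef_rot: [-180.0, -0.1, 9.7]
contact_force: [0.4, -0.1, 0.6]
gripper_width: 0.0438
gripper_force: 0.0
z axis [ 0.002  0.001 -1.   ] x [0.986 0.168 0.002] J [ 14.5  18.5 -19.1  -0.  -52.3  85.2] p [ 0.5892 -0.0454  0.1309]
units [-0.029  0.079  1.918]
1123 [ 0.57518553 -0.06061397  0.08902565] [ 0.60113985 -0.03510229  0.09406356]
```

```bash

python3 -m pendant '[[[-0.07,0.12,0.6,0,0,0,0],[0,0,0.6,0,0,0,0],[0,0,0.6,0,0,0,0],[0,0,0.1,0,0,0,-1],[0,0,0,0,0,0,-1],[0,0,0,0,0,0,-1],[0,0,0,0,0,0,-1],[0,0,0,0,0,0,-1]]]' 20
python3 -m pendant '[[[0,0,0,0,0,0,-1],[0,0,-0.5,0,0,0,-1],[0,0,-1,0,0,0,-1],[0,0,-1,0,0,0,-1],[0,0,-1,0,0,0,-1],[0,0,-1,0,0,0,-1],[0,0,0,0,0,0,-1],[0,0,0,0,0,0,-1]]]'
python3 goto.py .463 .139 .18
```

```text
time_s: 43.25
tcp_pos: [0.5884, -0.0485, 0.0924]
eef_rot: [-180.0, -0.1, 9.6]
contact_force: [0.1, 0.7, -1.3]
gripper_width: 0.025
gripper_force: 20.0
time_s: 44.05
tcp_pos: [0.5882, -0.0485, 0.1827]
eef_rot: [-180.0, -0.1, 9.6]
contact_force: [0.1, 0.1, -0.9]
gripper_width: 0.0255
gripper_force: 20.0
z axis [ 0.002  0.001 -1.   ] x [0.986 0.167 0.002] J [ 14.2  15.5 -15.6  -0.  -58.7  85.4] p [ 0.5882 -0.0485  0.1827]
units [ -4.605 -10.289   0.135]
```

```bash

python3 -m pendant '[[[-0.92,-0.8,0,0,0,0,-1],[-0.92,-0.8,0,0,0,0,-1],[-0.92,-0.8,0,0,0,0,-1],[-0.92,-0.8,0,0,0,0,-1],[-0.92,-0.8,0,0,0,0,-1],[0,-0.95,0,0,0,0,-1],[0,-0.95,0,0,0,0,-1],[0,-0.95,0,0,0,0,-1]]]' >/dev/null
python3 -m pendant '[[[0,-0.95,0,0,0,0,-1],[0,-0.95,0,0,0,0,-1],[0,-0.95,0,0,0,0,-1],[0,-0.6,0,0,0,0,-1],[0,0,0.8,0,0,0,-1],[0,0,0.8,0,0,0,-1],[0,0,0,0,0,0,-1],[0,0,0,0,0,0,-1]]]'
python3 goto.py .463 .139 .1065
```

```text
time_s: 45.65
tcp_pos: [0.4629, 0.1388, 0.1499]
eef_rot: [180.0, 0.0, 9.6]
contact_force: [0.2, 0.3, -1.6]
gripper_width: 0.025
gripper_force: 20.0
z axis [-0. -0. -1.] x [ 0.986  0.167 -0.   ] J [ 40.1   7.7 -30.8   0.  -51.5  59.5] p [0.4629 0.1388 0.1499]
units [ 0.008 -0.009  2.172]
```

```bash

python3 -m pendant '[[[0,0,0.8,0,0,0,-1],[0,0,0.8,0,0,0,-1],[0,0,0.4,0,0,0,-1],[0,0,0.14,0,0,0,-1],[0,0,0.08,0,0,0,-1],[0,0,0.04,0,0,0,-1],[0,0,0,0,0,0,-1],[0,0,0,0,0,0,-1]]]'
```

```text
time_s: 46.45
tcp_pos: [0.4633, 0.1393, 0.1053]
eef_rot: [-180.0, -0.1, 9.6]
contact_force: [-0.1, -0.4, -1.2]
gripper_width: 0.0252
gripper_force: 20.0
```

```bash

python3 -m pendant '[[[0,0,0.04,0,0,0,-1],[0,0,0.03,0,0,0,-1],[0,0,0,0,0,0,-1],[0,0,0,0,0,0,0.1],[0,0,0,0,0,0,0.1],[0,0,0,0,0,0,0.1],[0,0,-0.5,0,0,0,0.1],[0,0,-0.9,0,0,0,0]]]'
python3 -m pendant '[[[-0.2,0,-1,0,0,0,0],[-0.8,0,-0.5,0,0,0,-1],[-0.8,0,0,0,0,0,-1],[-0.6,0,0,0,0,0,-1],[0,0,0,0,0,0,-1],[0,0,0,0,0,0,-1],[0,0,0,0,0,0,-1],[0,0,0,0,0,0,-1]]]'
python3 row.py wrist; python3 goto.py .4175 .1305 .072
```

```text
time_s: 47.25
tcp_pos: [0.4623, 0.1386, 0.1313]
eef_rot: [180.0, 0.1, 9.6]
contact_force: [0.1, 0.8, -0.8]
gripper_width: 0.0448
gripper_force: 0.0
time_s: 48.05
tcp_pos: [0.4161, 0.1312, 0.1613]
eef_rot: [-180.0, -0.0, 9.6]
contact_force: [-0.3, 0.1, 0.5]
gripper_width: 0.0006
gripper_force: 0.0
wrist 261 x -0.0187 0.0058 y -0.007 0.0123 z [0.1024 0.1044]
wrist 45 x 0.0347 0.0384 y -0.0059 0.0079 z [0.0967 0.1039]
wrist 279 x 0.0785 0.0848 y -0.03 0.0299 z [0.0936 0.1041]
z axis [ 0.  0. -1.] x [0.986 0.167 0.   ] J [ 43.6   2.3 -35.3   0.  -52.4  56. ] p [0.416  0.1311 0.1612]
units [0.067 0.045 4.462]
```

```bash

python3 -m pendant '[[[0,0.04,1,0,0,0,-1],[0,0,1,0,0,0,-1],[0,0,1,0,0,0,-1],[0,0,1,0,0,0,-1],[0,0,0.45,0,1,0,-1],[0,0,0,0,1,0,-1],[0.35,0,0.05,0,0,0,-1],[0.2,0,0.03,0,0,0,-1]]]' >/dev/null
python3 -m pendant '[[[0.15,0,0.02,0,0,0,-1],[0.2,0,0.028,0,0,0,-1],[0.2,0,0.028,0,0,0,-1],[0.2,0,0.028,0,0,0,-1],[0.2,0,0.028,0,0,0,-1],[0.2,0,0.028,0,0,0,-1],[0.2,0,0.028,0,0,0,-1],[0.2,0,0.028,0,0,0,-1]]]'
python3 row.py wrist
python3 goto.py .486 .1427 .072
```

```text
time_s: 49.7
tcp_pos: [0.4579, 0.1374, 0.0724]
eef_rot: [-180.0, -8.0, 9.6]
contact_force: [-2.8, 0.3, 1.2]
gripper_width: 0.0004
gripper_force: 1.3
wrist 167 x -0.0263 -0.0183 y -0.0043 0.0031 z [0.0946 0.0962]
wrist 19 x -0.0073 -0.0065 y -0.0042 0.0035 z [0.0921 0.093 ]
wrist 1536 x 0.0078 0.0332 y -0.0118 0.0124 z [0.1026 0.1045]
wrist 155 x 0.0719 0.0766 y -0.0097 0.0084 z [0.1028 0.1045]
wrist 1076 x 0.0945 0.1041 y -0.0135 0.0103 z [0.094  0.1042]
z axis [ 0.138  0.024 -0.99 ] x [0.976 0.166 0.14 ] J [ 43.7   9.6 -46.6   9.7 -27.5  47.6] p [0.4586 0.1379 0.0725]
units [ 1.373 -0.008  0.221]
```

```bash

python3 -m pendant '[[[0.2,0,0.03,0,0,0,-1],[0.2,0,0.03,0,0,0,-1],[0.2,0,0.03,0,0,0,-1],[0.2,0,0.03,0,0,0,-1],[0.2,0,0.03,0,0,0,-1],[0.15,0,0.02,0,0,0,-1],[0.08,0,0.01,0,0,0,-1],[0,0,0,0,0,0,-1]]]'
python3 row.py wrist
python3 goto.py .486 .1427 .072
```

```text
time_s: 50.55
tcp_pos: [0.4825, 0.1417, 0.0724]
eef_rot: [-180.0, -8.1, 9.6]
contact_force: [-0.3, 0.1, -0.1]
gripper_width: 0.0007
gripper_force: 0.5
wrist 163 x -0.0017 0.0068 y -0.0042 0.0032 z [0.0945 0.0961]
wrist 14 x 0.0177 0.0183 y -0.004 0.0037 z [0.0921 0.0933]
wrist 1159 x 0.0328 0.0472 y -0.012 0.0122 z [0.103  0.1045]
wrist 192 x 0.0539 0.0584 y -0.0087 0.0094 z [0.0946 0.104 ]
wrist 91 x 0.0765 0.0802 y -0.0068 0.0071 z [0.0963 0.1041]
wrist 176 x 0.0931 0.102 y -0.01 0.0105 z [0.1027 0.1045]
wrist 11 x 0.1098 0.1115 y -0.0299 -0.0294 z [0.0959 0.1076]
wrist 786 x 0.1199 0.1287 y -0.0138 0.0097 z [0.0968 0.1042]
z axis [ 0.138  0.024 -0.99 ] x [0.976 0.165 0.141] J [ 41.8  11.7 -43.4   9.  -28.3  50.2] p [0.4825 0.1418 0.0724]
units [ 0.176 -0.016  0.045]
```

```bash

python3 -m pendant '[[[0.05,0,0.007,0,0,0,-1],[0.05,0,0.007,0,0,0,-1],[0.05,0,0.007,0,0,0,-1],[0.04,0,0.006,0,0,0,-1],[0,0,0,0,0,0,-1],[0,0,0,0,0,0,-1],[0,0,0,0,0,0,-1],[0,0,0,0,0,0,-1]]]'
```

```text
time_s: 51.4
tcp_pos: [0.4861, 0.1423, 0.0724]
eef_rot: [-180.0, -8.1, 9.6]
contact_force: [-1.8, -1.1, 0.7]
gripper_width: 0.0008
gripper_force: 0.9
```

```bash

python3 -m pendant '[[[0.03,0,0.004,0,0,0,-1],[0,0,0,0,0,0,-1],[0.03,0,0.004,0,0,0,-1],[0,0,0,0,0,0,-1],[0,0,0,0,0,0,-1],[0,0,0,0,0,0,-1],[0,0,0,0,0,0,-1],[0,0,0,0,0,0,-1]]]'; python3 goto.py .486 .1427 .072
```

```text
time_s: 52.2
tcp_pos: [0.4872, 0.1425, 0.0724]
eef_rot: [-180.0, -8.1, 9.6]
contact_force: [-2.1, -0.2, 0.3]
gripper_width: 0.0007
gripper_force: 1.2
z axis [ 0.138  0.024 -0.99 ] x [0.976 0.166 0.14 ] J [ 41.4  12.1 -42.8   8.8 -28.6  50.7] p [0.4872 0.1425 0.0724]
units [-0.061 -0.02   0.01 ]
```

```bash

python3 -m pendant '[[[0.05,0,0.007,0,0,0,-1],[0.03,0,0.004,0,0,0,-1],[0,0,0,0,0,0,-1],[0,0,0,0,0,0,-1],[0,0,0,0,0,0,-1],[0,0,0,0,0,0,-1],[0,0,0,0,0,0,-1],[0,0,0,0,0,0,-1]]]'; python3 row.py wrist; python3 goto.py
```

```text
time_s: 53.0
tcp_pos: [0.488, 0.1423, 0.0722]
eef_rot: [-180.0, -8.0, 9.6]
contact_force: [-6.9, 1.1, 4.8]
gripper_width: 0.0006
gripper_force: 3.8
wrist 166 x 0.0046 0.0123 y -0.0044 0.0029 z [0.0944 0.0959]
wrist 11 x 0.0234 0.0239 y -0.0043 0.0034 z [0.0923 0.0933]
wrist 786 x 0.0381 0.0469 y -0.0108 0.0111 z [0.103  0.1045]
wrist 241 x 0.0536 0.0635 y -0.011 0.0111 z [0.0947 0.1041]
wrist 1 x 0.0865 0.0865 y 0.0084 0.0084 z [0.1027 0.1027]
wrist 167 x 0.0998 0.1107 y -0.03 0.0094 z [0.1028 0.1045]
wrist 1122 x 0.1247 0.1344 y -0.0141 0.0097 z [0.0941 0.1041]
z axis [ 0.137  0.023 -0.99 ] x [0.976 0.165 0.139] J [ 41.3  12.2 -42.6   8.7 -28.7  50.8] p [0.488  0.1423 0.0722]
```

```bash

python3 -m pendant '[[[-0.1,0,-0.015,0,0,0,-1],[-0.4,0,-0.06,0,0,0,-1],[-0.8,0,-0.3,0,0,0,-1],[-0.5,0,-1,0,0,0,-1],[0,0,-1,0,-1,0,-1],[0,0,-1,0,-1,0,-1],[0,0,-1,0,0,0,-1],[0,0,-1,0,0,0,-1]]]'
python3 - <<'E'
import pickle
from cloud import *
w=pickle.load(open('w7.pkl','rb'))
T=np.eye(4);T[:3,:3]=R.from_euler('xyz',[180,0,9.6],degrees=True).as_matrix();T[:3,3]=[.4372,.1333,.1933]
w2=dict(w);w2['c2w']=T@w['hand_eye'];print(atz(w2,92*.8,143*.8,.124))
c=cap('wrist');P,u,v=cloud(c);m=(abs(P[:,2]-.124)<.003)&(np.hypot(P[:,0]-.485,P[:,1]-.275)<.035);print(m.sum(),P[m].min(0),P[m].max(0),P[m].mean(0))
E
python3 row.py wrist
python3 goto.py .484 .2755 .17
```

```text
time_s: 53.85
tcp_pos: [0.4462, 0.1357, 0.1753]
eef_rot: [-179.9, -0.1, 9.6]
contact_force: [-0.2, 0.0, -0.9]
gripper_width: 0.0006
gripper_force: 0.0
[0.48650652 0.2707254  0.124     ]
1536 [0.47099622 0.25914591 0.12103009] [0.50059202 0.28863996 0.12617135] [0.48613416 0.27324966 0.12361674]
wrist 8 x 0.0811 0.0817 y -0.0299 0.0012 z [0.0932 0.0966]
wrist 96 x 0.0971 0.1111 y -0.0299 0.0297 z [0.1022 0.1046]
z axis [ 0.006  0.004 -1.   ] x [0.986 0.167 0.006] J [ 41.2   4.2 -30.8   0.1 -54.6  58.4] p [0.4472 0.1364 0.177 ]
units [ 2.977 -6.55   0.385]
```

```bash

python3 -m pendant '[[[0.44,-0.92,0,0,0,0,-1],[0.44,-0.92,0,0,0,0,-1],[0.44,-0.92,0,0,0,0,-1],[0.44,-0.92,0,0,0,0,-1],[0.44,-0.92,0,0,0,0,-1],[0.44,-0.92,0,0,0,0,-1],[0.44,-0.92,0,0,0,0,-1],[0,0,0.5,0,0,0,-1]]]' >/dev/null
python3 -m pendant '[[[0,0,0.5,0,0,0,-1],[0,0,0.3,0,0,0,-1],[0,0,0.2,0,0,0,-1],[0,0,0.2,0,0,0,-1],[0,0,0.1,0,0,0,-1],[0,0,0.1,0,0,0,-1],[0,0,0,0,0,0,-1],[0,0,0,0,0,0,-1]]]'
python3 goto.py .486 .2738 .137
```

```text
time_s: 55.55
tcp_pos: [0.4846, 0.2721, 0.1382]
eef_rot: [-180.0, -0.1, 9.6]
contact_force: [-8.6, -3.0, 17.2]
gripper_width: 0.0003
gripper_force: 8.1
z axis [ 0.001  0.001 -1.   ] x [0.986 0.167 0.001] J [ 49.5  15.  -23.    0.  -51.9  50.1] p [0.4846 0.2721 0.1382]
units [ 0.083 -0.073  0.059]
```

The nozzle bottomed at about 8 mm of travel with 17 N. I'll lift clear now and check the row.

```bash

python3 -m pendant '[[[0,0,-0.3,0,0,0,-1],[0,0,-0.7,0,0,0,-1],[0,0,-1,0,0,0,-1],[0,0,-1,0,0,0,-1],[-1,0,-1,0,0,0,-1],[-1,0,0,0,0,0,-1],[-1,0,0,0,0,0,-1],[-1,0,0,0,0,0,-1]]]'
python3 - <<'E'
from cloud import *
d=np.array([.986,.165]);n=np.array([-.165,.986])
for nm in('side','scene','wrist'):
    c=cap(nm);P,u,v=cloud(c);m=(P[:,2]>.117)&(P[:,2]<.13)&(np.hypot(P[:,0]-.486,P[:,1]-.2738)<.012);print(nm,'noz z',np.median(P[m,2]) if m.any() else '')
    q=P[:,:2]-[.47,.14];x=q@d;y=q@n
    for x0 in(.05,.094,.138):
        k=(abs(x-x0)<.011)&(abs(y)<.011)&(abs(P[:,2]-.104)<.003); print(x0,k.sum(),x[k].mean() if k.any() else '',np.median(P[k,2]) if k.any() else '')
print(r.get_state()['time_s'],r.get_state()['contact_force'])
E
```

```text
time_s: 56.35
tcp_pos: [0.4055, 0.259, 0.2167]
eef_rot: [-179.9, -0.1, 9.6]
contact_force: [0.2, 0.5, -0.1]
gripper_width: 0.0004
gripper_force: 0.0
side noz z 
0.05 0  
0.094 0  
0.138 0  
scene noz z 0.12308152194686084
0.05 19 0.05369408867615335 0.10332496676216807
0.094 18 0.0926795575411867 0.10298655673706675
0.138 20 0.14244879360686144 0.10328586566604131
wrist noz z 0.12376863220028199
0.05 483 0.04923680027181297 0.10363893858366738
0.094 641 0.09559119896859167 0.1037468558095474
0.138 0  
56.5 [-0.09207174 -0.88924201 -0.34439833]
```

The nozzle is back up, all three caps are level at about 104 mm with the row home, and the robot is clear.

```bash
python3 -c "
from plant import r
print(r.close_job())"
```

```text
the job is handed in; nothing more can be done
None
```

I handed the job in at about 56.5 s: the last depth check showed the three bottles upright and home in the tray and the nozzle cap back up after its full press, but the hand-in returned no verdict.

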